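Open the pressure cap of a coolant tank

TASK

Take the pressure cap off the coolant tank: without pressing, turn it anticlockwise until you feel it come up against its first stop, keep it lightly there for a moment, then press it down against its spring, turn it on past the stop until it is released, and lift it off. Never force it against the stop or ram it down hard. Set the cap down (do not drop it) in the steel tray, standing on its skirt with the handle up, let go, and leave the bottle and the jar alone.

Things in the scene. Friction and masses are not known exactly. Their poses are not given: they have to be found in the camera images.
- tank: White benchtop coolant tank, 260 (x) x 180 (y) x 120 mm high, fixed to the table, blue side panels, grey deck. Origin: centre of its underside; z up; -x is its front (dark display). A steel filler neck under a black cap stands on the deck 60 mm in front of the origin.
- neck_rim (a point): Centre of the filler neck's upper rim, on the turning axis of the cap, 21.5 mm above the deck (141.5 mm above the table); axes as the tank's. Angles of the cap below are from closed, anticlockwise seen from above. Closed, the cap's x axis lies along the tank's x axis or up to 3.5 degrees anticlockwise of it.
- neck_foot (a point): Foot of the neck on the deck, 21.5 mm below neck_rim. First stop: two stiff teeth 24 mm from the axis, met at 12 to 33 degrees; the place varies and can only be felt (turn in steps of about 1 degree). Over 20 N on a tooth (about 0.8 N m in all) spoils them. Pressed down 4 to 7.5 mm the cap clears them; keep it down to 62 degrees. Released from 68 to 84 degrees; solid end stop at about 87.
- neck_spring (a point): Top of the spring seal inside the neck, 8 mm above neck_rim, touching the closed cap from below. It pushes the cap up with 8 N, plus 1.4 N per mm pressed: 5.5 mm takes a push of about 15 N (the cap's weight helps by 1 to 1.5 N). After 8 mm the cap hits the neck's rim. At the release angle the cap springs up 1.5 mm and can be lifted straight off.
- cap: Loose black round pressure cap, 64 mm across, 0.12 kg, yellow bar handle on top. Origin: centre of its skirt's lower edge; z up; x along the bar. Closed, the origin is 10.5 mm below neck_rim. Skirt and disc are 22.5 mm high. About 2 mm sideways play on the neck. Turning drags by up to 0.2 N m. Ease back 1 to 3 degrees from the stop before pressing, or it binds. Unpressed means under 2 mm down.
- cap_handle (a point): Middle of the top face of the cap's bar handle, 50.5 mm above the cap's origin; axes as the cap's. The bar is 56 mm long (x), 14 mm thick (y) and stands 28 mm above the disc; its +x end has a white stripe.
- tray: Square open steel tray, 150 x 150 x 14 mm, walls 4 mm, blue mat inside, fixed to the table. Origin: centre of its underside.
- tray_in (a point): Centre of the tray's inner floor.
- reagent: Bystander: amber bottle, 60 mm across, 130 mm tall, origin at the centre of its underside.
- jar: Bystander: glass jar with white lid, 64 mm across, 80 mm tall, origin at the centre of its underside.
There are look-alikes about, which are no part of the job. Of the things shaped like the tray, the steel one is meant.

How it is judged:
By the outcome, as a careful person would: the job done as asked, in the order asked, and still so for the second after the job is handed in, with the robot touching nothing.
It also fails if it takes over 72 s, if anything falls off the work surface, if the arm or the gripper's body presses on something with over 40 N, if the wrist force passes 120 N, or if a joint passes its speed limit or range.

ROBOT

A 6-joint arm with a two-finger parallel gripper is mounted at the origin on the work surface. World frame = base frame: x ahead of the robot, y to its left, z up, the work surface at z = 0. Lengths are in m, angles in degrees, forces in N, time in s.
With the tool pointing down it reaches from about 0.3 to 0.875 m from the base axis. Payload 4.2 kg.
Tool frame: the origin (TCP) lies midway between the tips of the shut fingers; the grasp point (between the pads) lies 19 mm behind it (ctrl.grip_depth is the distance from the TCP to the grasp point, in m); x points along the fingers, y is the direction in which the jaws open and shut, and the axes are right-handed (so a half turn about x gives the same grasp; the last joint's range is limited). The gripper opens to 85 mm and grips with 20 to 120 N. Pads are 22 mm wide; open, the fingers measure 114 mm over their backs; the gripper's body (76 mm by 85 mm) begins 54 mm behind the grasp point. The pads swing forward as they close: fully open they stand 13 mm farther back than shut.
Start: joints at [-75.401, 18.312, 89.639, -0, 72.044, -1.146], TCP at [0.156, -0.553, 0.231] pointing down, gripper open.
Joint ranges: [-177.97, 177.97], [-48.28, 115.42], [12.27, 149.76], [-77.06, 257.06], [2.81, 150.46], [-146.56, 146.56]. Speed limits (degrees/s): [147.25, 147.25, 180, 180, 180, 180].

INTERFACE

Orientations are given as [roll, pitch, yaw] about the fixed x, y, z axes, in that order (R = Rz(yaw) Ry(pitch) Rx(roll)).
In Python, from station import ctrl gives the robot as it stands.
- The arm moves only by the shell command python3 -m jog 'ROWS' [FORCE]. ROWS is JSON, a list of rows, each an object of numbers: "x", "y", "z": the shift along the world's x, y, z in mm; "yaw": the turn about the world's z in rad; "gripper": the finger opening in mm, from 0 to 85.4. In form: [{"x": .., "y": .., "z": .., "yaw": .., "gripper": ..}, ...]. A call has 1 to 5 rows; each row shifts and turns the commanded pose from where the row before left it; what a row does not reach is not made up. A row lasts 1/12 s, in which the tool goes at most 41.7 mm and 7.16 degrees, less where a joint would pass 70% of its speed; a pose out of reach is approached as far as the arm can. A call is refused whole if a number of a shift passes 41.7 or a number of a turn 0.125, either way. A call with a gripper value outside its range is refused whole. The fingers move at their own pace and stop on an object; FORCE is the grip in N (left out, the last holds). Time passes only in rows, so rows that do not move let the fingers close. It gives the time, the measured TCP pose, the force and the opening at its end, in the units of the state.
- ctrl.get_obs(): the state, without advancing time (a new reading comes with each control period).
- ctrl.capture(name): name is "side" or "top" or "wrist"; returns the picture (480x640x3 uint8, red, green, blue); there is no depth.
- ctrl.camera_info(name): a dict with "camera_matrix" (3x3 intrinsics, pixels), "view" (4x4, takes a point from world to camera coordinates); the wrist camera has in their place "mount" (4x4, takes a point from camera to tool coordinates, whose origin is the TCP and whose axes are the tool frame's). Camera axes: x right, y down, z forward; pixel columns grow to the right and rows downward; lengths in m; the calibration is good to about 2 mm. A picture is of the moment at which its call begins: read the wrist's pose just before it. camera_info takes no time and is no camera call.
- ctrl.finish_job(): hands the job in, once; it reports no verdict.
Trained networks look in the newest picture that a camera, given by its name, has taken for a name from the list of things; names that differ only in an ending like _2 or _b are one class to them, and where a whole thing is asked for, a point or a joint stands for the part that bears it (a point fixed in the world has none). Each returns a list of dicts, best first, with "score" (0 to 1); they miss things now and then, are a little off and sometimes report something else, mostly with a low value. They report only what shows in the picture. A call takes as long as a camera call. They do not tell look-alikes from the thing itself.
- ctrl.outline_of(camera, thing): "pixels" (480x640 bool, what is visible of it) and "rect" ([centre column, centre row, width, height] in pixels, round what is visible of it).
- ctrl.landmark_of(camera, thing): "xy" ([column, row] in pixels: a listed point, or the origin of a listed thing).
The state is a dict: "time_s": time; "qpos": joint angles; "dq": joint speeds; "joint_efforts": joint torques, N m; "position": TCP position; "ee_rot": TCP orientation; "ft_force": force on the tool from outside, world axes, zero at the start; "torque": the same for the moment, N m; "width": finger opening in m.
Only numpy, scipy, OpenCV 4.12 (cv2) and the standard library are available. Lean on these libraries where they do the work, as an engineer would, in place of code of your own. Each camera call takes 0.05 s, during which the arm holds its last target.

## Working session

There is one attempt and no reset: what is moved stays moved. The work goes in short steps, Python scripts to look and compute and a shell command to move; the robot and the scene stay as the last step left them, time stands still between calls to the robot, and variables do not carry over. Pictures are saved under pics/ and viewed, and the job is handed in when it is done.

```bash
ls; mkdir -p pics; python3 - <<'E'
from station import ctrl
import cv2
o=ctrl.get_obs();print(o)
print(ctrl.grip_depth)
for n in ("side","top"):
    im=ctrl.capture(n);cv2.imwrite(f"pics/{n}0.png",im[:,:,::-1]);i=ctrl.camera_info(n);print(n,i)
print(ctrl.camera_info("wrist"))
E
```

```text
pics
{'time_s': 0.0, 'qpos': array([-7.54001296e+01,  1.83505855e+01,  8.97053788e+01,  3.54018150e-04,
        7.20443646e+01, -1.14685069e+00]), 'dq': array([-0.11613695,  0.00881858,  0.01049877,  0.00805963, -0.01799208,
        0.00050991]), 'joint_efforts': array([-6.99555276e-04, -4.15525746e+01, -2.34160316e+01, -5.80308529e-05,
        8.37991945e-03, -7.87785154e-06]), 'position': array([ 0.15592119, -0.55296605,  0.2304998 ]), 'ee_rot': array([-91.33906648,  89.89967055, 104.40754521]), 'ft_force': array([-0.44438892, -1.1308182 , -0.31874589]), 'torque': array([ 0.00745912, -0.02143117,  0.04028129]), 'width': 0.08531107057487776}
0.0187
side {'camera_matrix': array([[531.66805379,   0.        , 314.89599197],
       [  0.        , 531.66805379, 236.13810653],
       [  0.        ,   0.        ,   1.        ]]), 'view': array([[-0.94720845, -0.32035416, -0.01301376,  0.46426163],
       [-0.19518416,  0.60836224, -0.76928443,  0.26265684],
       [ 0.25436055, -0.72613263, -0.63877391,  1.53966362],
       [ 0.        ,  0.        ,  0.        ,  1.        ]])}
top {'came
[... 244 characters left out ...]
-0.99774094,  0.01415773, -0.06567023,  0.49794007],
       [ 0.06585509,  0.01301221, -0.99774435,  1.14253483],
       [ 0.        ,  0.        ,  0.        ,  1.        ]])}
{'camera_matrix': array([[351.33842347,   0.        , 313.18438929],
       [  0.        , 351.33842347, 237.68137982],
       [  0.        ,   0.        ,   1.        ]]), 'mount': array([[-7.97357916e-04, -3.21520812e-01,  9.46902176e-01,
        -1.42912450e-01],
       [ 9.99999590e-01,  1.48950911e-04,  8.92645965e-04,
         7.03671290e-04],
       [-4.28046197e-04,  9.46902500e-01,  3.21520561e-01,
        -8.31116397e-02],
       [ 0.00000000e+00,  0.00000000e+00,  0.00000000e+00,
         1.00000000e+00]])}
```

View pics/side0.png

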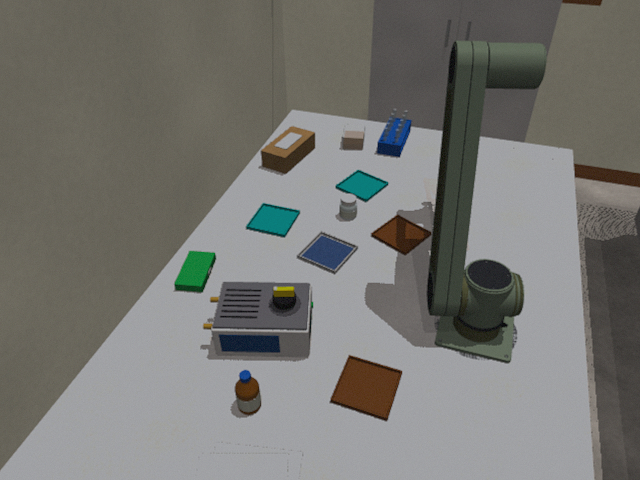

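View pics/top0.png

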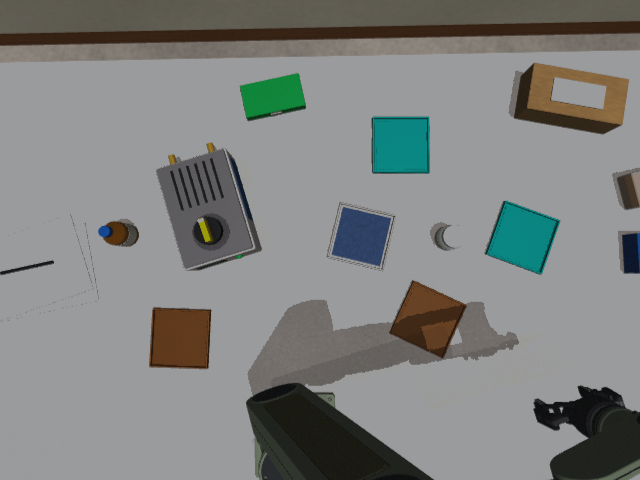

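Side view: cap at (285,297) on the tank, grey-rimmed blue tray at (328,252). Top view: cap (208,231), bottle (115,233), jar (450,237). Tray-shaped things in the top view: grey-rimmed blue (361,236), teal (400,145) and (522,237), brown (180,338) and (428,319). The one at (361,236) fits, since it alone has steel walls and a blue mat. I'll enlarge it and measure.

```bash
cat > h.py <<'E'
import numpy as np, cv2
from station import ctrl
from scipy.spatial.transform import Rotation as Ro
def cam(n,obs=None):
    i=ctrl.camera_info(n);K=i["camera_matrix"]
    if n=="wrist":
        o=obs or ctrl.get_obs();T=np.eye(4);T[:3,:3]=Ro.from_euler('xyz',o["ee_rot"],degrees=True).as_matrix();T[:3,3]=o["position"]
        V=np.linalg.inv(T@i["mount"])
    else: V=i["view"]
    return K,V
def ray(uv,z,KV):
    K,V=KV;d=V[:3,:3].T@np.linalg.inv(K)@[uv[0],uv[1],1];c=-V[:3,:3].T@V[:3,3]
    return c+d*(z-c[2])/d[2]
def proj(p,KV):
    K,V=KV;q=K@(V[:3,:3]@np.asarray(p)+V[:3,3]);return q[:2]/q[2]
def tri(obs):
    A=[];b=[]
    for uv,(K,V) in obs:
        P=K@V[:3]
        for k in range(2):
            r=uv[k]*P[2]-P[k];n=np.linalg.norm(r[:3]);A.append(r[:3]/n);b.append(-r[3]/n)
    x,res,_,_=np.linalg.lstsq(np.array(A),np.array(b),rcond=None);return x,res
E
python3 - <<'E'
from h import *
Z=dict(neck_rim=.1415,cap_handle=.1815,tank=0,tray_in=.002,tray=0,reagent=0,jar=0,cap=.131,neck_foot=.12)
for n in ("top","side"):
    im=ctrl.capture(n);KV=cam(n)
    if n=="top":
        c=im[130:330,60:490];cv2.imwrite("pics/crop1.png",cv2.resize(c[:,:,::-1],None,fx=1.85,fy=1.85,interpolation=cv2.INTER_CUBIC))
        c=im[190:270,165:255];cv2.imwrite("pics/crop2.png",cv2.resize(c[:,:,::-1],None,fx=6.5,fy=6.5,interpolation=cv2.INTER_CUBIC))
    for t,z in Z.items():
        for l in ctrl.landmark_of(n,t)[:3]: print(n,t,round(l["score"],2),np.round(l["xy"],1),np.round(ray(l["xy"],z,KV),4))
E
```

```text
top neck_rim 0.69 [208.4 225. ] [0.5258 0.1876 0.1415]
top cap_handle 0.61 [205.4 229.7] [0.5113 0.1836 0.1815]
top tank 0.97 [215.2 217.8] [0.5592 0.2073 0.    ]
top tank 0.6 [127.8 232.5] [0.5234 0.4401 0.    ]
top tray_in 0.95 [358.6 238.4] [ 0.4989 -0.1719  0.002 ]
top tray_in 0.94 [402.6 143.5] [ 0.7506 -0.2938  0.002 ]
top tray_in 0.9 [519.1 237.5] [ 0.4953 -0.5916  0.002 ]
top tray 0.9 [428.  317.3] [ 0.2909 -0.3483  0.    ]
top tray 0.87 [397.5 148.7] [ 0.7373 -0.2802  0.    ]
top tray 0.75 [359.8 235.9] [ 0.5056 -0.1753  0.    ]
top reagent 0.83 [126.4 233.7] [0.5203 0.4438 0.    ]
top jar 0.85 [449.1 235.4] [ 0.5035 -0.4098  0.    ]
top jar 0.39 [216.5 217.7] [0.5594 0.2038 0.    ]
top cap 0.55 [208.5 230.5] [0.5139 0.1901 0.131 ]
top neck_foot 0.86 [213.2 231.6] [0.5121 0.1818 0.12  ]
side neck_rim 0.89 [282.3 296.3] [0.5199 0.1834 0.1415]
side cap_handle 0.95 [283.8 286.4] [0.5134 0.1833 0.1815]
side tank 0.59 [267.  333.7] [0.5643 0.2108 0.    ]
side tray_in 0.96 [368.5 384.4] [0.2448 0.2874 0.002 ]
side tray_in 0.9 [402.9 232.2] [ 0.2848 -0.3606  0.002 ]
side tray_in 0.89 [361.2 186.3] [ 0.4978 -0.5923  0.002 ]
side tray 0.95 [273.8 221. ] [ 0.7439 -0.2836  0.    ]
side tray 0.88 [329.7 252.6] [ 0.4983 -0.1804  0.    ]
side tray 0.74 [403.  236.3] [ 0.2803 -0.3409  0.    ]
side reagent 0.65 [249.6 407.6] [0.5136 0.4466 0.    ]
side jar 0.75 [349.5 217.3] [ 0.4878 -0.3886  0.    ]
side cap 0.6 [284.4 299.5] [0.5142 0.1836 0.131 ]
```

```bash
sleep 0
```

```text
(no output)
```

View pics/crop1.png

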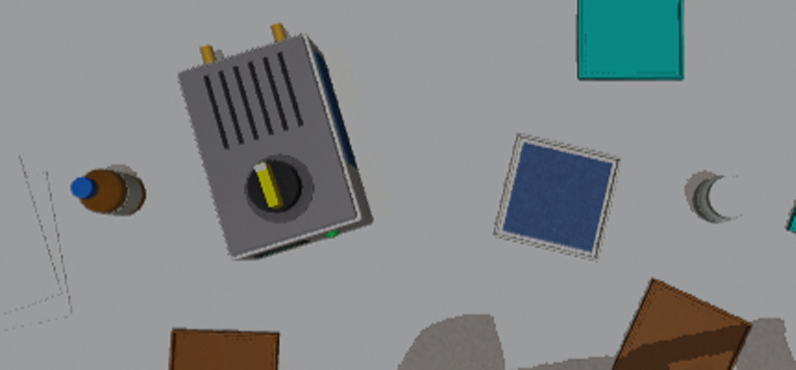

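View pics/crop2.png

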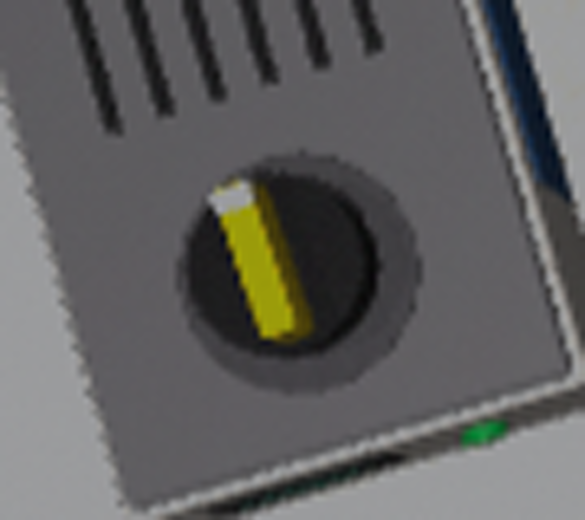

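The enlarged crops show a grey-walled tray with a blue mat at (556,196), which is the steel one. The cap's bar has its striped end at (233,195) and its other end at (278,335), with the stripe pointing away from the robot. Next I'll work out the bar yaw, the tool yaw and the joint 6 margin.

```bash
python3 - <<'E'
from h import *
o=ctrl.get_obs();R=Ro.from_euler('xyz',o["ee_rot"],degrees=True).as_matrix();print(R.round(3),o["time_s"])
KV=cam("top")
a=ray((165+233/6.5,190+195/6.5),.1815,KV);b=ray((165+278/6.5,190+335/6.5),.1815,KV);d=a-b
print(a,b,(a+b)/2,np.linalg.norm(d),np.degrees(np.arctan2(d[1],d[0])))
yt=np.degrees(np.arctan2(R[1,1],R[0,1]));print("tool y yaw",yt)
E
```

```text
[[ 0.     0.271 -0.962]
 [-0.    -0.962 -0.271]
 [-1.     0.     0.   ]] 1.1
[0.53328478 0.1939799  0.1815    ] [0.48463125 0.1782219  0.1815    ] [0.50895802 0.1861009  0.1815    ] 0.05114176623316298 17.94620687632366
tool y yaw -74.25831673519123
```

```bash
for i in 1 2 3 4; do :; done
python3 -m jog '[{"x":15,"y":34,"z":4},{"x":18,"y":37},{"x":18,"y":37},{"x":18,"y":37},{"x":18,"y":37}]' 
python3 -m jog '[{"x":18,"y":37,"z":4},{"x":18,"y":37,"yaw":0.01},{"x":18,"y":37},{"x":18,"y":37,"yaw":0.01},{"x":18,"y":37}]' 
python3 -m jog '[{"x":18,"y":37,"z":4},{"x":18,"y":37,"yaw":0.01},{"x":18,"y":37},{"x":18,"y":37,"yaw":0.01},{"x":18,"y":37}]' 
python3 -m jog '[{"x":18,"y":37,"z":4},{"x":18,"y":37},{"x":18,"y":37},{"x":18,"y":37},{"x":18,"y":37}]'
```

```text
invalid input at $[0]: expected keys x, y, z, yaw, gripper
invalid input at $[0]: expected keys x, y, z, yaw, gripper
invalid input at $[0]: expected keys x, y, z, yaw, gripper
invalid input at $[0]: expected keys x, y, z, yaw, gripper
```

```bash
python3 -m jog '[{},{}]' || python3 -m jog '[{"x":0},{"x":0}]'
cat > look.py <<'E'
from h import *
import sys
n=sys.argv[1]
o=ctrl.get_obs();im=ctrl.capture("wrist");KV=cam("wrist",o)
cv2.imwrite(f"pics/{n}.png",im[:,:,::-1])
print("t",o["time_s"],o["position"].round(4),o["ee_rot"].round(2),"F",o["ft_force"].round(1))
for t,z in (("cap_handle",.1815),("neck_foot",.12),("neck_rim",.1415),("cap",.131)):
    for l in ctrl.landmark_of("wrist",t)[:2]: print(t,round(l["score"],2),np.round(l["xy"],1),np.round(ray(l["xy"],z,KV),4))
np.savez("last.npz",K=KV[0],V=KV[1])
E
python3 look.py w1
```

```text
t 1.1 [ 0.156  -0.5534  0.2313] [ 85.74  90.   -78.51] F [-0.2  0.6 -0.2]invalid input at $[0]: expected keys x, y, z, yaw, gripper
invalid input at $[0]: expected keys x, y, z, yaw, gripper
```

All five keys are needed in every row.

```bash
python3 -m jog '[{"x":15,"y":34,"z":4,"yaw":0,"gripper":85},{"x":18,"y":37,"z":0,"yaw":0,"gripper":85},{"x":18,"y":37,"z":0,"yaw":0,"gripper":85},{"x":18,"y":37,"z":0,"yaw":0,"gripper":85},{"x":18,"y":37,"z":0,"yaw":0,"gripper":85}]'
python3 -m jog '[{"x":18,"y":37,"z":4,"yaw":0.01,"gripper":85},{"x":18,"y":37,"z":0,"yaw":0,"gripper":85},{"x":18,"y":37,"z":0,"yaw":0.01,"gripper":85},{"x":18,"y":37,"z":0,"yaw":0,"gripper":85},{"x":18,"y":37,"z":0,"yaw":0,"gripper":85}]'
python3 -m jog '[{"x":18,"y":37,"z":4,"yaw":0.01,"gripper":85},{"x":18,"y":37,"z":0,"yaw":0,"gripper":85},{"x":18,"y":37,"z":0,"yaw":0.01,"gripper":85},{"x":18,"y":37,"z":0,"yaw":0,"gripper":85},{"x":18,"y":37,"z":0,"yaw":0,"gripper":85}]'
python3 -m jog '[{"x":18,"y":37,"z":4,"yaw":0,"gripper":85},{"x":18,"y":37,"z":0,"yaw":0,"gripper":85},{"x":18,"y":37,"z":0,"yaw":0,"gripper":85},{"x":18,"y":37,"z":0,"yaw":0,"gripper":85},{"x":15,"y":32,"z":0,"yaw":0,"gripper":85}]'
python3 -m jog '[{"x":0,"y":0,"z":0,"yaw":0,"gripper":85},{"x":0,"y":0,"z":0,"yaw":0,"gripper":85},{"x":0,"y":0,"z":0,"yaw":0,"gripper":85}]'
python3 look.py w1
```

```text
time_s: 1.77
position: [0.2434, -0.3697, 0.2353]
ee_rot: [134.7, 90.0, -29.6]
ft_force: [1.1, 0.4, 0.1]
width: 0.085
time_s: 2.18
position: [0.3334, -0.1846, 0.2397]
ee_rot: [131.6, 89.9, -31.5]
ft_force: [1.3, -1.1, 0.7]
width: 0.085
time_s: 2.6
position: [0.4235, 0.0007, 0.2437]
ee_rot: [147.0, 89.9, -14.9]
ft_force: [0.5, -0.6, -0.2]
width: 0.085
time_s: 3.02
position: [0.5109, 0.1813, 0.2474]
ee_rot: [-172.0, 90.0, 26.1]
ft_force: [0.3, -0.8, 1.0]
width: 0.0851
time_s: 3.27
position: [0.5096, 0.1782, 0.247]
ee_rot: [23.6, 89.9, -138.3]
ft_force: [-0.6, -0.3, 1.1]
width: 0.0853
t 3.2667 [0.5096 0.1782 0.247 ] [  23.62   89.92 -138.32] F [-0.6 -0.3  1.1]
cap_handle 0.84 [302.5 247.5] [0.5131 0.1855 0.1815]
cap 0.61 [303.4 224.4] [0.5131 0.1862 0.131 ]
```

View pics/w1.png

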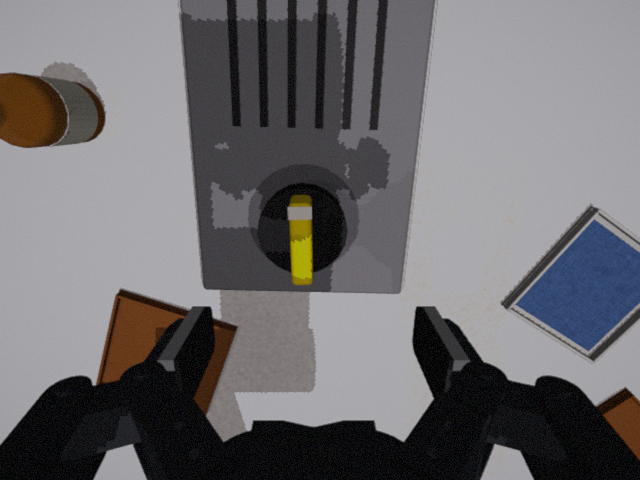

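Wrist view: the bar's top face runs from about (300,207) at the stripe to (302,284). The bar is nearly vertical in the image, with the disc round (303,230). Next I'll measure the bar edges and the disc.

```bash
python3 - <<'E'
from h import *
im=cv2.imread("pics/w1.png");d=np.load("last.npz");KV=(d["K"],d["V"])
hsv=cv2.cvtColor(im,cv2.COLOR_BGR2HSV)
m=((cv2.inRange(hsv,(22,150,60),(36,255,255)))>0)
m[:, :250]=0;m[:,350:]=0;m[:180]=0;m[300:]=0
for r in range(192,290,4):
    c=np.where(m[r])[0]
    print(r,(c.min(),c.max()) if len(c) else None, im[r,300])
cv2.imwrite("pics/w1c.png",cv2.resize(im[160:310,220:390],None,fx=4,fy=4,interpolation=cv2.INTER_CUBIC))
# predicted corners for a hypothesised pose
for cx,cy,yaw in ((.5131,.1855,17.9),):
    y=np.radians(yaw)
    for z in (.1815,.1535):
        for a,b in ((28,7),(28,-7),(-28,-7),(-28,7)):
            p=[cx+(a*np.cos(y)-b*np.sin(y))/1e3,cy+(a*np.sin(y)+b*np.cos(y))/1e3,z];print(z,a,b,proj(p,KV).round(1))
E
```

```text
192 None [0 8 5]
196 (np.int64(293), np.int64(309)) [17 72 85]
200 (np.int64(291), np.int64(310)) [ 6 71 86]
204 (np.int64(289), np.int64(311)) [  0 113 131]
208 None [134 136 142]
212 None [130 133 142]
216 None [131 133 142]
220 (np.int64(292), np.int64(311)) [ 42 127 146]
224 (np.int64(289), np.int64(311)) [  9 128 146]
228 (np.int64(289), np.int64(311)) [ 14 128 146]
232 (np.int64(289), np.int64(311)) [  0 123 143]
236 (np.int64(290), np.int64(311)) [ 10 112 129]
240 (np.int64(290), np.int64(311)) [  7 112 130]
244 (np.int64(290), np.int64(312)) [ 19 172 170]
248 (np.int64(290), np.int64(312)) [  0 169 171]
252 (np.int64(290), np.int64(312)) [  0 169 171]
256 (np.int64(290), np.int64(312)) [ 18 171 172]
260 (np.int64(291), np.int64(312)) [ 18 172 173]
264 (np.int64(291), np.int64(312)) [  0 170 172]
268 (np.int64(291), np.int64(312)) [ 14 172 172]
272 (np.int64(291), np.int64(312)) [ 13 170 172]
276 (np.int64(292), np.int64(312)) [  3 169 171]
280 (np.int64(292), np.int64(312)) [  0 123 142]
284 (np.int64(295), np.int64(309)) [ 13 105 124]
288 None [70 62 63]
0.1815 28 7 [290.6 204.3]
0.1815 28 -7 [313.7 204.3]
0.1815 -28 -7 [313.4 287.5]
0.1815 -28 7 [292.1 287.4]
0.1535 28 7 [293.1 194.7]
0.1535 28 -7 [313.6 194.8]
0.1535 -28 -7 [313.3 270. ]
0.1535 -28 7 [294.2 270. ]
```

View pics/w1c.png

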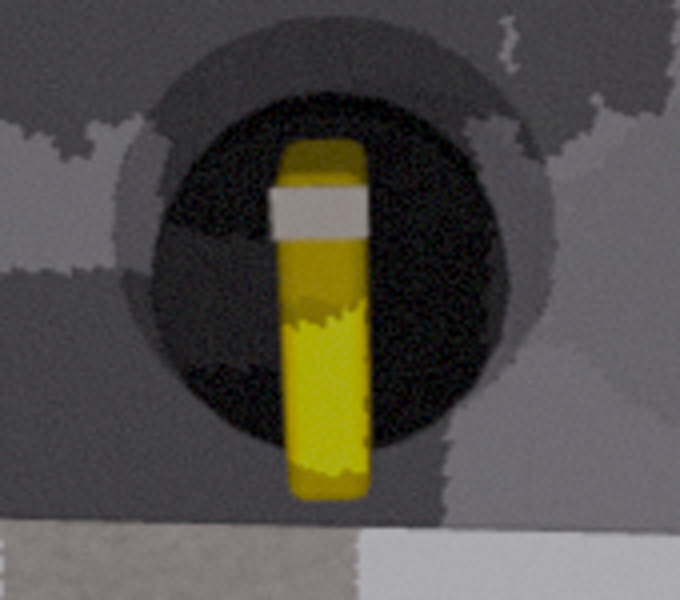

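```bash
python3 -m jog '[{"x":4,"y":8,"z":0,"yaw":0.12,"gripper":85},{"x":0,"y":0,"z":0,"yaw":0.12,"gripper":85},{"x":0,"y":0,"z":0,"yaw":0.12,"gripper":85},{"x":0,"y":0,"z":0,"yaw":0.12,"gripper":85},{"x":0,"y":0,"z":0,"yaw":0.12,"gripper":85}]'
python3 -m jog '[{"x":0,"y":0,"z":0,"yaw":0.12,"gripper":85},{"x":0,"y":0,"z":0,"yaw":0.12,"gripper":85},{"x":0,"y":0,"z":0,"yaw":0.12,"gripper":85},{"x":0,"y":0,"z":0,"yaw":0.12,"gripper":85},{"x":0,"y":0,"z":0,"yaw":0.12,"gripper":85}]'
python3 -m jog '[{"x":0,"y":0,"z":0,"yaw":0.12,"gripper":85},{"x":0,"y":0,"z":0,"yaw":0.12,"gripper":85},{"x":0,"y":0,"z":0,"yaw":0.12,"gripper":85},{"x":0,"y":0,"z":0,"yaw":0,"gripper":85},{"x":0,"y":0,"z":0,"yaw":0,"gripper":85}]'
python3 look.py w2;python3 - <<'E'
import cv2
im=cv2.imread("pics/w2.png");cv2.imwrite("pics/w2c.png",cv2.resize(im[150:330,200:420],None,fx=3.5,fy=3.3,interpolation=cv2.INTER_CUBIC))
E
```

```text
time_s: 3.93
position: [0.5139, 0.1858, 0.2476]
ee_rot: [127.6, 90.0, 0.3]
ft_force: [0.4, 0.8, -0.3]
width: 0.0853
time_s: 4.35
position: [0.5139, 0.1858, 0.2477]
ee_rot: [103.0, 90.0, 10.1]
ft_force: [0.4, -0.4, -0.3]
width: 0.0852
time_s: 4.77
position: [0.5139, 0.186, 0.2476]
ee_rot: [85.9, 90.0, 13.1]
ft_force: [-0.5, 0.8, 0.4]
width: 0.0852
t 4.7667 [0.5139 0.186  0.2476] [85.93 89.98 13.13] F [-0.5  0.8  0.4]
cap_handle 0.78 [313.7 250.6] [0.5139 0.1884 0.1815]
neck_foot 0.36 [232.8 436.1] [ 0.5024 -0.049   0.12  ]
cap 0.97 [312.7 227.5] [0.5133 0.188  0.131 ]
```

View pics/w2c.png

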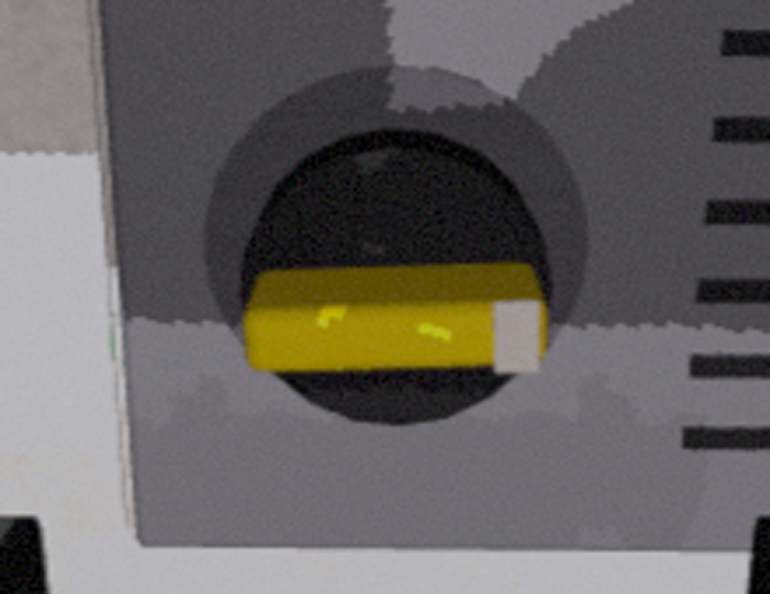

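Second view (crop): bar top face corners at about (245,306), (546,299), (543,372) and (250,371), stripe at the right. Next comes a joint fit of both views, including a hand-eye offset.

```bash
python3 - <<'E'
from h import *
from scipy.optimize import least_squares
def T(o):
    M=np.eye(4);M[:3,:3]=Ro.from_euler('xyz',o[3:],degrees=True).as_matrix();M[:3,3]=o[:3];return M
d=np.load("last.npz");i=ctrl.camera_info("wrist");K=i["camera_matrix"];M=i["mount"]
T1=T([.5096,.1782,.2470,23.62,89.92,-138.32]);T2=T([.5139,.1860,.2476,85.93,89.98,13.13])
for t in (T1,T2): print("tool y yaw",np.degrees(np.arctan2(t[1,1],t[0,1])))
c=[(28,7),(28,-7),(-28,-7),(-28,7)]
o1=np.array([(288.7,204.8),(312,205),(312.4,285),(291.8,285)])
o2=np.array([(356,240.6),(355.1,262.7),(271.2,262.6),(270,242.7)])
# w2: +x end to right; +y (left of +x) is up in image
def pr(Tt,p):
    V=np.linalg.inv(Tt@M);q=K@(V[:3,:3]@p+V[:3,3]);return q[:2]/q[2]
def f(x,full=True):
    y=np.radians(x[2]);r=[]
    e=np.array([0,x[3],x[4]])/1e3
    for Tt,ob in ((T1,o1),(T2,o2)):
        for (a,b),uv in zip(c,ob):
            p=np.array([x[0]+(a*np.cos(y)-b*np.sin(y))/1e3,x[1]+(a*np.sin(y)+b*np.cos(y))/1e3,.1815])-Tt[:3,:3]@e
            r+=list(pr(Tt,p)-uv)
    return np.array(r+[x[3]*.1,x[4]*.1])
s=least_squares(f,[.513,.186,18,0,0]);print(s.x.round(4),s.fun.round(1))
E
```

```text
tool y yaw -71.93997949715592
tool y yaw 17.20000024712531
[ 0.5127  0.1877 18.2679 -0.8761 -0.8993] [ 0.3 -1.3  0.1 -1.6  0.1  1.7 -0.6  1.7  1.2  0.6  1.7 -1.  -1.4  0.6
 -1.5  0.  -0.1 -0.1]
```

```bash
python3 -m jog '[{"x":-1.2,"y":1.7,"z":0,"yaw":-0.12,"gripper":60},{"x":0,"y":0,"z":0,"yaw":-0.12,"gripper":60},{"x":0,"y":0,"z":0,"yaw":-0.12,"gripper":60},{"x":0,"y":0,"z":0,"yaw":-0.12,"gripper":60},{"x":0,"y":0,"z":0,"yaw":-0.12,"gripper":60}]'
python3 -m jog '[{"x":0,"y":0,"z":0,"yaw":-0.12,"gripper":60},{"x":0,"y":0,"z":0,"yaw":-0.12,"gripper":60},{"x":0,"y":0,"z":0,"yaw":-0.12,"gripper":60},{"x":0,"y":0,"z":0,"yaw":-0.12,"gripper":60},{"x":0,"y":0,"z":0,"yaw":-0.12,"gripper":60}]'
python3 -m jog '[{"x":0,"y":0,"z":0,"yaw":-0.12,"gripper":60},{"x":0,"y":0,"z":0,"yaw":-0.12,"gripper":60},{"x":0,"y":0,"z":-25,"yaw":-0.112,"gripper":60},{"x":0,"y":0,"z":-25,"yaw":0,"gripper":60},{"x":0,"y":0,"z":0,"yaw":0,"gripper":60}]'
python3 look.py w3
```

```text
time_s: 5.43
position: [0.5128, 0.1883, 0.2473]
ee_rot: [85.5, 90.0, -21.8]
ft_force: [-0.8, -0.8, -1.3]
width: 0.0602
time_s: 5.85
position: [0.5128, 0.1883, 0.2473]
ee_rot: [18.1, 90.0, -123.7]
ft_force: [0.1, -0.2, 0.1]
width: 0.06
time_s: 6.27
position: [0.51, 0.1873, 0.1931]
ee_rot: [0.9, 89.5, -160.6]
ft_force: [-0.6, -1.1, -0.6]
width: 0.0604
t 6.2667 [0.51   0.1873 0.1931] [   0.92   89.47 -160.62] F [-0.6 -1.1 -0.6]
cap_handle 0.66 [318.  291.9] [0.5134 0.185  0.1815]
cap 0.93 [316.7 250.1] [0.5155 0.1859 0.131 ]
```

View pics/w3.png

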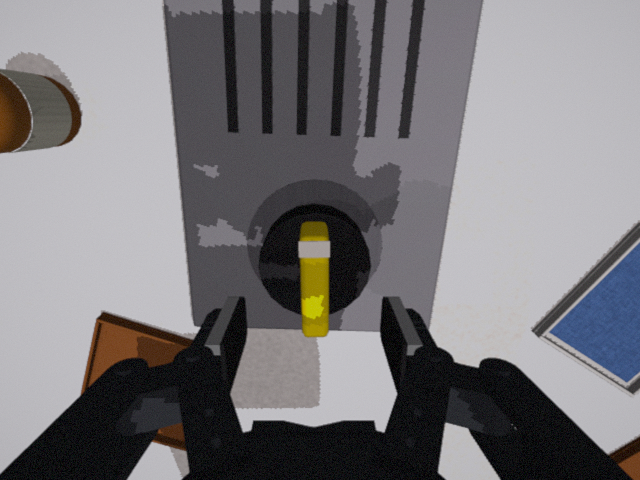

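The bar, at column 314, lies midway between the fingers (about 240 and 387) and is parallel to the pads. I'll descend.

```bash
python3 -m jog '[{"x":0,"y":0,"z":-14,"yaw":0,"gripper":60},{"x":0,"y":0,"z":-14,"yaw":0,"gripper":60},{"x":0,"y":0,"z":-8,"yaw":0,"gripper":50},{"x":0,"y":0,"z":-3,"yaw":0,"gripper":40},{"x":0,"y":0,"z":0,"yaw":0,"gripper":40}]' 30
python3 -m jog '[{"x":0,"y":0,"z":0,"yaw":0,"gripper":30},{"x":0,"y":0,"z":0,"yaw":0,"gripper":30},{"x":0,"y":0,"z":0,"yaw":0,"gripper":30}]' 
cat > st.py <<'E'
from h import *
o=ctrl.get_obs();R=Ro.from_euler('xyz',o["ee_rot"],degrees=True).as_matrix()
print("t",round(o["time_s"],2),"mm",(o["position"]*1e3).round(2),"bar yaw",round(np.degrees(np.arctan2(R[1,1],R[0,1]))+90,2),"tilt",R[:2,0].round(4),"F",o["ft_force"].round(1),"M",o["torque"].round(3),"w",round(o["width"]*1e3,1),"q6",o["qpos"][5].round(1))
E
python3 st.py
```

```text
time_s: 6.93
position: [0.5129, 0.1883, 0.1584]
ee_rot: [18.8, 90.0, -142.7]
ft_force: [0.0, -0.9, 0.4]
width: 0.0402
time_s: 7.18
position: [0.5133, 0.1884, 0.1592]
ee_rot: [177.8, 89.9, 16.3]
ft_force: [1.1, -0.3, 0.1]
width: 0.0302
t 7.18 mm [513.33 188.44 159.17] bar yaw 18.49 tilt [0.0016 0.0005] F [ 1.1 -0.3  0.1] M [0.015 0.015 0.037] w 30.2 q6 90.5
```

```bash
python3 -m jog '[{"x":0,"y":0,"z":0,"yaw":0,"gripper":20},{"x":0,"y":0,"z":0,"yaw":0,"gripper":8},{"x":0,"y":0,"z":0,"yaw":0,"gripper":8},{"x":0,"y":0,"z":0,"yaw":0,"gripper":8}]' 20
python3 st.py
python3 -m jog '[{"x":0,"y":0,"z":0,"yaw":0,"gripper":8},{"x":0,"y":0,"z":0,"yaw":0,"gripper":8}]' 80
python3 st.py
```

```text
time_s: 7.52
position: [0.5132, 0.1881, 0.1589]
ee_rot: [147.1, 89.9, -14.4]
ft_force: [-0.5, -1.8, 3.7]
width: 0.0132
t 7.52 mm [513.15 188.07 158.88] bar yaw 18.5 tilt [ 0.001  -0.0003] F [-0.5 -1.8  3.7] M [-0.264 -0.021 -0.01 ] w 13.2 q6 90.5
time_s: 7.68
position: [0.5132, 0.1881, 0.159]
ee_rot: [152.0, 89.9, -9.5]
ft_force: [0.0, -2.3, 6.0]
width: 0.0125
t 7.68 mm [513.17 188.1  159.01] bar yaw 18.5 tilt [ 0.0012 -0.0002] F [ 0.  -2.3  6. ] M [-0.316  0.106  0.032] w 12.5 q6 90.5
```

```bash
python3 -m jog '[{"x":0,"y":-0.7,"z":0.5,"yaw":0,"gripper":8},{"x":0,"y":0,"z":0,"yaw":0,"gripper":8}]'
python3 st.py
python3 -m jog '[{"x":0,"y":0,"z":0,"yaw":0.0175,"gripper":8},{"x":0,"y":0,"z":0,"yaw":0,"gripper":8}]'
python3 st.py
```

```text
time_s: 7.85
position: [0.5132, 0.188, 0.1591]
ee_rot: [-150.9, 89.9, 47.5]
ft_force: [-0.3, 1.2, 2.5]
width: 0.0123
t 7.85 mm [513.17 188.   159.12] bar yaw 18.48 tilt [0.001  0.0011] F [-0.3  1.2  2.5] M [ 0.151 -0.052 -0.034] w 12.3 q6 90.4
time_s: 8.02
position: [0.5131, 0.1879, 0.1591]
ee_rot: [-154.8, 89.9, 44.8]
ft_force: [0.1, 1.0, 3.1]
width: 0.0128
t 8.02 mm [513.08 187.93 159.09] bar yaw 19.54 tilt [0.0007 0.0007] F [0.1 1.  3.1] M [ 0.21  -0.052  0.002] w 12.8 q6 89.3
```

```bash
python3 -m jog '[{"x":0,"y":0,"z":0,"yaw":0.0175,"gripper":8},{"x":0,"y":0,"z":0,"yaw":0.0175,"gripper":8},{"x":0,"y":0,"z":0,"yaw":0.0175,"gripper":8},{"x":0,"y":0,"z":0,"yaw":0,"gripper":8}]';python3 st.py
python3 -m jog '[{"x":0,"y":0,"z":0,"yaw":0.0175,"gripper":8},{"x":0,"y":0,"z":0,"yaw":0.0175,"gripper":8},{"x":0,"y":0,"z":0,"yaw":0.0175,"gripper":8},{"x":0,"y":0,"z":0,"yaw":0.0175,"gripper":8},{"x":0,"y":0,"z":0,"yaw":0,"gripper":8}]';python3 st.py
```

```text
time_s: 8.35
position: [0.513, 0.1878, 0.1591]
ee_rot: [-169.1, 90.0, 33.5]
ft_force: [0.0, 0.3, 5.3]
width: 0.0125
t 8.35 mm [512.97 187.78 159.09] bar yaw 22.59 tilt [0.0005 0.0004] F [0.  0.3 5.3] M [ 0.205 -0.052 -0.012] w 12.5 q6 86.3
time_s: 8.77
position: [0.5129, 0.1876, 0.159]
ee_rot: [149.9, 90.0, -3.5]
ft_force: [0.2, 0.5, 5.5]
width: 0.0122
t 8.77 mm [512.91 187.58 159.04] bar yaw 26.6 tilt [ 0.0004 -0.    ] F [0.2 0.5 5.5] M [ 0.167 -0.032  0.056] w 12.2 q6 82.3
```

```bash
python3 -m jog '[{"x":0,"y":0,"z":0,"yaw":0.0175,"gripper":8},{"x":0,"y":0,"z":0,"yaw":0.0175,"gripper":8},{"x":0,"y":0,"z":0,"yaw":0,"gripper":8}]';python3 st.py
python3 -m jog '[{"x":0,"y":0,"z":0,"yaw":0.0175,"gripper":8},{"x":0,"y":0,"z":0,"yaw":0,"gripper":8}]';python3 st.py
python3 look.py w4
```

```text
time_s: 9.02
position: [0.5129, 0.1875, 0.1591]
ee_rot: [132.5, 90.0, -18.9]
ft_force: [0.4, -0.2, 4.7]
width: 0.0122
t 9.02 mm [512.91 187.53 159.06] bar yaw 28.6 tilt [ 0.0003 -0.0001] F [ 0.4 -0.2  4.7] M [ 0.12   0.015 -0.009] w 12.2 q6 80.3
time_s: 9.18
position: [0.5129, 0.1875, 0.159]
ee_rot: [114.7, 90.0, -35.7]
ft_force: [-0.6, 0.5, 6.3]
width: 0.0123
t 9.18 mm [512.89 187.51 159.03] bar yaw 29.61 tilt [ 0.0003 -0.0002] F [-0.6  0.5  6.3] M [ 0.095  0.044 -0.027] w 12.3 q6 79.3
t 9.1833 [0.5129 0.1875 0.159 ] [114.69  89.98 -35.7 ] F [-0.6  0.5  6.3]
cap_handle 0.81 [312.5 337.5] [0.513  0.1869 0.1815]
cap_handle 0.68 [32.7 56.1] [0.5585 0.3117 0.1815]
neck_rim 0.66 [611.1 393.8] [0.5403 0.0071 0.1415]
cap 0.89 [314.  280.6] [0.5141 0.1866 0.131 ]
```

View pics/w4.png

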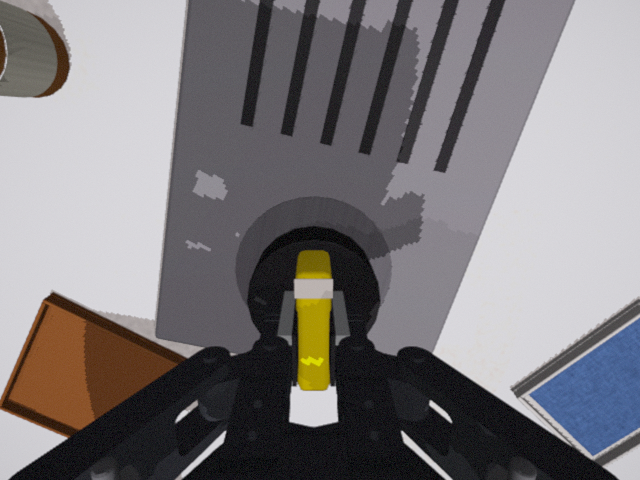

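The pads hold the bar at (313,330), and the cap has turned with the gripper relative to the vent slots. I'll go on 1 degree at a time, easing z slightly.

```bash
python3 -m jog '[{"x":0,"y":0,"z":0.6,"yaw":0.0175,"gripper":8},{"x":0,"y":0,"z":0,"yaw":0,"gripper":8}]' >/dev/null;python3 st.py
python3 -m jog '[{"x":0,"y":0,"z":0,"yaw":0.0175,"gripper":8},{"x":0,"y":0,"z":0,"yaw":0,"gripper":8}]' >/dev/null;python3 st.py
```

```text
t 9.6 mm [512.86 187.48 159.14] bar yaw 30.6 tilt [-0.0001 -0.0003] F [ 2.  -0.2  1.3] M [ 0.179 -0.124  0.024] w 11.9 q6 78.3
t 9.77 mm [512.81 187.46 159.12] bar yaw 31.6 tilt [-0.0003 -0.0004] F [ 0.6 -0.1  1.1] M [ 0.197 -0.183  0.002] w 12.2 q6 77.3
```

```bash
python3 -m jog '[{"x":0,"y":0,"z":0,"yaw":0.0175,"gripper":8},{"x":0,"y":0,"z":0,"yaw":0,"gripper":8}]' >/dev/null;python3 st.py
```

```text
t 9.93 mm [512.77 187.44 159.14] bar yaw 32.59 tilt [-0.0003 -0.0004] F [1.2 0.2 0.3] M [ 0.161 -0.238 -0.003] w 12.7 q6 76.3
```

```bash
python3 -m jog '[{"x":0,"y":0,"z":0,"yaw":0.0175,"gripper":8},{"x":0,"y":0,"z":0,"yaw":0,"gripper":8}]' >/dev/null;python3 st.py
```

```text
t 10.1 mm [512.74 187.45 159.16] bar yaw 33.59 tilt [-0.0003 -0.0004] F [ 1.8  1.4 -0.5] M [ 0.119 -0.237  0.066] w 12.4 q6 75.3
```

```bash
sed -i 's/,"q6",.*/,"j6",round(o["joint_efforts"][5],3))/' st.py
python3 -m jog '[{"x":0,"y":0,"z":0,"yaw":0.0175,"gripper":8},{"x":0,"y":0,"z":0,"yaw":0,"gripper":8}]' >/dev/null;python3 st.py
```

```text
t 10.27 mm [512.7  187.43 159.16] bar yaw 34.59 tilt [-0.0004 -0.0004] F [ 0.7 -0.3 -1.3] M [ 0.115 -0.191 -0.004] w 12.5 j6 -0.133
```

```bash
python3 -m jog '[{"x":0,"y":0,"z":0,"yaw":0.0175,"gripper":8},{"x":0,"y":0,"z":0,"yaw":0,"gripper":8}]' >/dev/null;python3 st.py
```

```text
t 10.43 mm [512.65 187.46 159.17] bar yaw 35.59 tilt [-0.0005 -0.0003] F [ 2.  -0.2 -1.9] M [ 0.093 -0.264 -0.016] w 11.8 j6 -0.145
```

```bash
python3 -m jog '[{"x":0,"y":0,"z":0,"yaw":0.0175,"gripper":8},{"x":0,"y":0,"z":0,"yaw":0,"gripper":8}]' >/dev/null;python3 st.py
```

```text
t 10.6 mm [512.61 187.46 159.16] bar yaw 36.6 tilt [-0.0006 -0.0004] F [ 1.3 -1.  -2.1] M [ 0.089 -0.206 -0.026] w 12.2 j6 -0.156
```

```bash
python3 -m jog '[{"x":0,"y":0,"z":0,"yaw":0.0175,"gripper":8},{"x":0,"y":0,"z":0,"yaw":0,"gripper":8}]' >/dev/null;python3 st.py
```

```text
t 10.77 mm [512.61 187.44 159.18] bar yaw 37.6 tilt [-0.0006 -0.0003] F [ 1.   0.2 -3.9] M [ 0.037 -0.207 -0.071] w 12.4 j6 -0.166
```

```bash
python3 -m jog '[{"x":0,"y":0,"z":-0.5,"yaw":0.0175,"gripper":8},{"x":0,"y":0,"z":0,"yaw":0,"gripper":8}]' >/dev/null;python3 st.py
```

```text
t 10.93 mm [512.59 187.5  159.16] bar yaw 38.61 tilt [-0.0003 -0.0002] F [ 0.1 -0.6 -0.9] M [-0.026  0.089 -0.06 ] w 12.4 j6 -0.119
```

```bash
python3 -m jog '[{"x":0,"y":0,"z":0,"yaw":0.0175,"gripper":8},{"x":0,"y":0,"z":0,"yaw":0,"gripper":8}]' >/dev/null;python3 st.py
```

```text
t 11.1 mm [512.64 187.52 159.13] bar yaw 39.61 tilt [-0.0002 -0.0002] F [ 0.5 -0.4  0.4] M [ 0.02   0.143 -0.022] w 12.3 j6 -0.114
```

```bash
python3 -m jog '[{"x":0,"y":0,"z":0,"yaw":0.0175,"gripper":8},{"x":0,"y":0,"z":0,"yaw":0,"gripper":8}]' >/dev/null;python3 st.py
```

```text
t 11.27 mm [512.66 187.54 159.12] bar yaw 40.62 tilt [-0.0002 -0.0001] F [-0.7 -1.4  1.7] M [-0.045  0.251 -0.023] w 12.4 j6 -0.102
```

```bash
python3 -m jog '[{"x":0,"y":0,"z":0,"yaw":0.0175,"gripper":8},{"x":0,"y":0,"z":0,"yaw":0,"gripper":8}]' >/dev/null;python3 st.py
```

```text
t 11.43 mm [512.71 187.55 159.13] bar yaw 41.62 tilt [-0.0001 -0.0001] F [-1.4 -1.7  2. ] M [-0.071  0.268  0.01 ] w 12.6 j6 -0.088
```

```bash
python3 -m jog '[{"x":0,"y":0,"z":0,"yaw":0.0175,"gripper":8},{"x":0,"y":0,"z":0,"yaw":0,"gripper":8}]' >/dev/null;python3 st.py
```

```text
t 11.6 mm [512.75 187.57 159.11] bar yaw 42.62 tilt [ 0.     -0.0001] F [-1.4 -1.7  2.8] M [-0.094  0.307  0.061] w 11.8 j6 -0.091
```

```bash
python3 -m jog '[{"x":0,"y":0,"z":0,"yaw":0.0175,"gripper":8},{"x":0,"y":0,"z":0,"yaw":0,"gripper":8}]' >/dev/null;python3 st.py
```

```text
t 11.77 mm [512.82 187.6  159.09] bar yaw 43.62 tilt [0.0001 0.    ] F [-2.1 -0.4  3.3] M [-0.065  0.349 -0.005] w 12.2 j6 -0.109
```

```bash
python3 -m jog '[{"x":0,"y":0,"z":0,"yaw":0.0175,"gripper":8},{"x":0,"y":0,"z":0,"yaw":0,"gripper":8}]' >/dev/null;python3 st.py
```

```text
t 11.93 mm [512.87 187.68 159.1 ] bar yaw 44.61 tilt [0.0003 0.0002] F [-0.9  0.1  3.4] M [-0.016  0.382 -0.017] w 12.4 j6 -0.172
```

```bash
python3 -m jog '[{"x":0,"y":0,"z":0,"yaw":0.0175,"gripper":8},{"x":0,"y":0,"z":0,"yaw":0,"gripper":8}]' >/dev/null;python3 st.py
```

```text
t 12.1 mm [512.92 187.78 159.11] bar yaw 45.6 tilt [0.0004 0.0005] F [-1.4  0.7  4.5] M [ 0.156  0.312 -0.157] w 12.3 j6 -0.266
```

```bash
python3 -m jog '[{"x":0,"y":0,"z":0,"yaw":0.014,"gripper":8},{"x":0,"y":0,"z":0,"yaw":0,"gripper":8}]' >/dev/null;python3 st.py
```

```text
t 12.27 mm [512.93 187.81 159.1 ] bar yaw 46.37 tilt [0.0004 0.0006] F [-1.8 -0.6  4.4] M [ 0.16   0.345 -0.323] w 11.8 j6 -0.416
```

Torque climbs from about 0.1 to 0.4 N m over 2 degrees, more than the drag can give. This is the first stop, at about 27 to 28 degrees, so I'll hold lightly.

```bash
python3 -m jog '[{"x":0,"y":0,"z":0,"yaw":0,"gripper":8},{"x":0,"y":0,"z":0,"yaw":0,"gripper":8},{"x":0,"y":0,"z":0,"yaw":0,"gripper":8}]' >/dev/null;python3 st.py
python3 -m jog '[{"x":0,"y":0,"z":0,"yaw":0,"gripper":8},{"x":0,"y":0,"z":0,"yaw":0,"gripper":8},{"x":0,"y":0,"z":0,"yaw":0,"gripper":8},{"x":0,"y":0,"z":0,"yaw":0,"gripper":8},{"x":0,"y":0,"z":0,"yaw":0,"gripper":8}]' >/dev/null;python3 st.py
```

```text
t 12.52 mm [512.92 187.83 159.08] bar yaw 46.36 tilt [0.0004 0.0005] F [-1.9  1.4  5.4] M [ 0.305  0.35  -0.348] w 12.1 j6 -0.327
t 12.93 mm [512.94 187.78 159.08] bar yaw 46.36 tilt [0.0004 0.0005] F [-1.8  1.2  5.5] M [ 0.346  0.381 -0.339] w 12.4 j6 -0.33
```

```bash
python3 -m jog '[{"x":0,"y":0,"z":0,"yaw":0,"gripper":8},{"x":0,"y":0,"z":0,"yaw":0,"gripper":8},{"x":0,"y":0,"z":0,"yaw":0,"gripper":8},{"x":0,"y":0,"z":0,"yaw":0,"gripper":8},{"x":0,"y":0,"z":0,"yaw":0,"gripper":8}]' >/dev/null;python3 st.py
python3 -m jog '[{"x":0,"y":0,"z":0,"yaw":-0.018,"gripper":8},{"x":0,"y":0,"z":0,"yaw":-0.018,"gripper":8},{"x":0,"y":0,"z":0,"yaw":-0.018,"gripper":8},{"x":0,"y":0,"z":0,"yaw":0,"gripper":8}]' 110 >/dev/null;python3 st.py
```

```text
t 13.35 mm [512.95 187.82 159.09] bar yaw 46.36 tilt [0.0004 0.0005] F [-1.8  1.5  4.6] M [ 0.394  0.322 -0.32 ] w 12.0 j6 -0.33
t 13.68 mm [513.1  187.74 159.16] bar yaw 43.31 tilt [0.0009 0.0001] F [-0.8  1.9  5.9] M [ 0.33   0.272 -0.003] w 11.8 j6 0.105
```

```bash
python3 -m jog '[{"x":0,"y":0,"z":-1,"yaw":0,"gripper":8},{"x":0,"y":0,"z":-1,"yaw":0,"gripper":8},{"x":0,"y":0,"z":-1,"yaw":0,"gripper":8},{"x":0,"y":0,"z":0,"yaw":0,"gripper":8}]' 110 >/dev/null;python3 st.py
python3 -m jog '[{"x":0,"y":0,"z":-1,"yaw":0,"gripper":8},{"x":0,"y":0,"z":-1,"yaw":0,"gripper":8},{"x":0,"y":0,"z":0,"yaw":0,"gripper":8}]' >/dev/null;python3 st.py
```

```text
t 14.02 mm [513.12 187.76 156.74] bar yaw 43.34 tilt [0.0012 0.0002] F [-2.6  1.5  9.8] M [0.247 0.537 0.018] w 11.8 j6 -0.007
t 14.27 mm [513.12 187.79 155.15] bar yaw 43.34 tilt [0.0015 0.0003] F [-2.3  1.4 11. ] M [0.148 0.631 0.036] w 12.0 j6 -0.008
```

```bash
python3 -m jog '[{"x":0.3,"y":0,"z":-1,"yaw":0,"gripper":8},{"x":0,"y":0,"z":-1,"yaw":0,"gripper":8},{"x":0,"y":0,"z":0,"yaw":0,"gripper":8},{"x":0,"y":0,"z":0,"yaw":0,"gripper":8}]' >/dev/null;python3 st.py
```

```text
t 14.6 mm [513.18 187.8  153.64] bar yaw 43.34 tilt [0.0012 0.0004] F [-5.5  1.  14.6] M [0.215 0.852 0.054] w 12.0 j6 -0.007
```

```bash
python3 -m jog '[{"x":-1,"y":0,"z":-0.2,"yaw":0.0175,"gripper":8},{"x":0,"y":0,"z":0,"yaw":0.0175,"gripper":8},{"x":0,"y":0,"z":0,"yaw":0,"gripper":8}]' >/dev/null;python3 st.py
python3 -m jog '[{"x":0,"y":0,"z":0,"yaw":0.0175,"gripper":8},{"x":0,"y":0,"z":0,"yaw":0.0175,"gripper":8},{"x":0,"y":0,"z":0,"yaw":0,"gripper":8}]' >/dev/null;python3 st.py
```

```text
t 14.85 mm [513.17 187.8  153.79] bar yaw 45.38 tilt [0.0037 0.0006] F [-2.4  0.2 14.4] M [ 0.029  0.474 -0.026] w 12.0 j6 -0.152
t 15.1 mm [513.3  187.81 153.82] bar yaw 47.38 tilt [0.0039 0.0007] F [-2.1  0.4 12.8] M [ 0.104  0.434 -0.052] w 12.0 j6 -0.152
```

Clear past the stop with almost no torque. I'll go on, keeping the push.

```bash
python3 -m jog '[{"x":0,"y":0,"z":-0.2,"yaw":0.025,"gripper":8},{"x":0,"y":0,"z":0,"yaw":0.025,"gripper":8},{"x":0,"y":0,"z":0,"yaw":0.025,"gripper":8},{"x":0,"y":0,"z":0,"yaw":0,"gripper":8}]' >/dev/null;python3 st.py
```

```text
t 15.43 mm [513.49 187.86 153.7 ] bar yaw 51.69 tilt [0.0044 0.0008] F [-1.   0.9 14.5] M [ 0.053  0.466 -0.055] w 12.2 j6 -0.191
```

```bash
python3 -m jog '[{"x":0,"y":0,"z":0,"yaw":0.03,"gripper":8},{"x":0,"y":0,"z":0,"yaw":0.03,"gripper":8},{"x":0,"y":0,"z":0,"yaw":0.03,"gripper":8},{"x":0,"y":0,"z":0,"yaw":0.03,"gripper":8},{"x":0,"y":0,"z":0,"yaw":0,"gripper":8}]' >/dev/null;python3 st.py
```

```text
t 15.85 mm [513.75 187.98 153.76] bar yaw 58.58 tilt [0.005 0.001] F [-1.6  0.8 13. ] M [ 0.084  0.327 -0.045] w 11.9 j6 -0.217
```

```bash
python3 -m jog '[{"x":-0.3,"y":0,"z":-0.2,"yaw":0.03,"gripper":8},{"x":0,"y":0,"z":0,"yaw":0.03,"gripper":8},{"x":0,"y":0,"z":0,"yaw":0.03,"gripper":8},{"x":0,"y":0,"z":0,"yaw":0.03,"gripper":8},{"x":0,"y":0,"z":0,"yaw":0,"gripper":8}]' >/dev/null;python3 st.py
```

```text
t 16.27 mm [513.8  188.07 153.72] bar yaw 65.45 tilt [0.0059 0.0013] F [-0.8  0.6 14.4] M [ 0.206  0.296 -0.028] w 11.8 j6 -0.215
```

```bash
python3 -m jog '[{"x":-0.3,"y":0,"z":0,"yaw":0.03,"gripper":8},{"x":0,"y":0,"z":0,"yaw":0.03,"gripper":8},{"x":0,"y":0,"z":0,"yaw":0.03,"gripper":8},{"x":0,"y":0,"z":0,"yaw":0.03,"gripper":8},{"x":0,"y":0,"z":0,"yaw":0,"gripper":8}]' >/dev/null;python3 st.py
```

```text
t 16.68 mm [513.82 188.19 153.81] bar yaw 72.33 tilt [0.0066 0.0016] F [-0.5  0.6 14.5] M [ 0.221  0.141 -0.06 ] w 11.9 j6 -0.215
```

Angle is about 54 degrees. I'll keep going down past 62, then in smaller steps to about 73 to 76.

```bash
python3 -m jog '[{"x":0,"y":0,"z":-0.1,"yaw":0.03,"gripper":8},{"x":0,"y":0,"z":0,"yaw":0.03,"gripper":8},{"x":0,"y":0,"z":0,"yaw":0.03,"gripper":8},{"x":0,"y":0,"z":0,"yaw":0.03,"gripper":8},{"x":0,"y":0,"z":0,"yaw":0,"gripper":8}]' >/dev/null;python3 st.py
```

```text
t 17.1 mm [513.79 188.28 153.74] bar yaw 79.2 tilt [0.0066 0.0018] F [-0.8  1.5 13.4] M [ 0.219  0.226 -0.009] w 11.6 j6 -0.226
```

```bash
python3 -m jog '[{"x":0,"y":0,"z":0,"yaw":0.03,"gripper":8},{"x":0,"y":0,"z":0,"yaw":0.03,"gripper":8},{"x":0,"y":0,"z":0,"yaw":0.03,"gripper":8},{"x":0,"y":0,"z":0,"yaw":0.03,"gripper":8},{"x":0,"y":0,"z":0,"yaw":0,"gripper":8}]' >/dev/null;python3 st.py
```

```text
t 17.52 mm [513.78 188.31 153.74] bar yaw 86.08 tilt [0.0066 0.0018] F [-0.7  1.3 13.5] M [ 0.229  0.159 -0.014] w 11.9 j6 -0.221
```

```bash
python3 -m jog '[{"x":0,"y":0,"z":0,"yaw":0.025,"gripper":8},{"x":0,"y":0,"z":0,"yaw":0.025,"gripper":8},{"x":0,"y":0,"z":0,"yaw":0.025,"gripper":8},{"x":0,"y":0,"z":0,"yaw":0,"gripper":8}]' >/dev/null;python3 st.py
```

```text
t 17.85 mm [513.78 188.33 153.74] bar yaw 90.36 tilt [0.0066 0.0019] F [-0.7  1.6 14.6] M [ 0.239  0.181 -0.055] w 11.7 j6 -0.203
```

```bash
python3 -m jog '[{"x":0,"y":0,"z":0,"yaw":0.025,"gripper":8},{"x":0,"y":0,"z":0,"yaw":0.025,"gripper":8},{"x":0,"y":0,"z":0,"yaw":0.02,"gripper":8},{"x":0,"y":0,"z":0,"yaw":0,"gripper":8}]' >/dev/null;python3 st.py
python3 -m jog '[{"x":0,"y":0,"z":1.5,"yaw":0,"gripper":8},{"x":0,"y":0,"z":1.5,"yaw":0,"gripper":8},{"x":0,"y":0,"z":1.5,"yaw":0,"gripper":8},{"x":0,"y":0,"z":0,"yaw":0,"gripper":8}]' >/dev/null;python3 st.py
```

```text
t 18.18 mm [513.74 188.34 153.7 ] bar yaw 94.36 tilt [0.0065 0.0019] F [-0.5  1.4 14. ] M [ 0.288  0.232 -0.014] w 11.7 j6 -0.178
t 18.52 mm [513.72 188.29 157.6 ] bar yaw 94.33 tilt [0.0062 0.0018] F [1.1 1.4 8.3] M [ 0.368 -0.101 -0.027] w 11.5 j6 -0.036
```

```bash
python3 -m jog '[{"x":0,"y":0,"z":1.5,"yaw":0,"gripper":8},{"x":0,"y":0,"z":1.5,"yaw":0,"gripper":8},{"x":0,"y":0,"z":1,"yaw":0,"gripper":8},{"x":0,"y":0,"z":0,"yaw":0,"gripper":8}]' >/dev/null;python3 st.py
python3 -m jog '[{"x":0,"y":0,"z":1,"yaw":0,"gripper":8},{"x":0,"y":0,"z":1,"yaw":0,"gripper":8},{"x":0,"y":0,"z":0,"yaw":0,"gripper":8}]' >/dev/null;python3 st.py
```

```text
t 18.85 mm [512.82 188.18 160.46] bar yaw 94.34 tilt [0.0037 0.0013] F [2.4 1.6 7.3] M [ 0.15  -0.29   0.035] w 11.9 j6 0.002
t 19.1 mm [512.4  187.53 162.34] bar yaw 94.31 tilt [ 0.0023 -0.0002] F [1.3 0.5 6.1] M [ 0.257 -0.247  0.022] w 11.9 j6 -0.017
```

```bash
python3 -m jog '[{"x":0,"y":0,"z":2,"yaw":0,"gripper":8},{"x":0,"y":0,"z":2,"yaw":0,"gripper":8},{"x":0,"y":0,"z":2,"yaw":0,"gripper":8},{"x":0,"y":0,"z":0,"yaw":0,"gripper":8}]' >/dev/null;python3 st.py
python3 look.py w5
```

```text
t 19.43 mm [511.44 187.34 167.42] bar yaw 94.29 tilt [-0.0006 -0.0007] F [ 1.5  1.8 -0.8] M [ 0.295 -0.391  0.021] w 11.6 j6 0.03
t 19.4333 [0.5114 0.1873 0.1674] [ -43.87   89.95 -129.58] F [ 1.5  1.8 -0.8]
cap_handle 0.83 [313.7 371.6] [0.514  0.1628 0.1815]
neck_foot 0.66 [378.4 202.6] [0.545  0.2279 0.12  ]
cap 0.56 [312.6 285.8] [0.5122 0.1797 0.131 ]
```

View pics/w5.png

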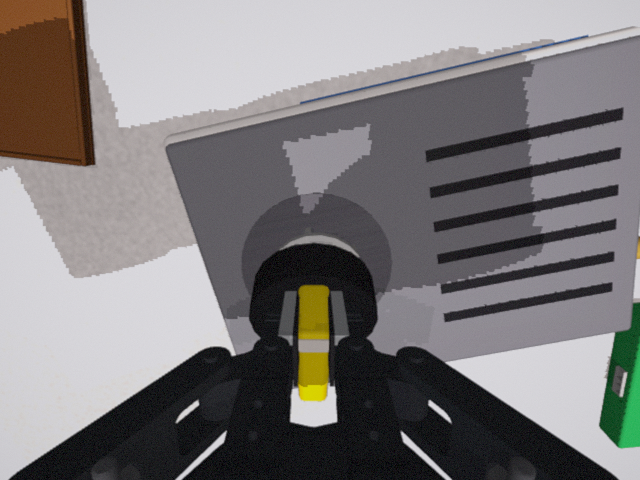

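The cap is rising, with the steel neck rim visible at (318,243). The end face above the stripe looks tall (rows 287 to 335), so the cap seems tilted in the grip. I'll check from the side.

```bash
python3 - <<'E'
from h import *
im=ctrl.capture("side")
cv2.imwrite("pics/s1.png",cv2.resize(im[200:360,200:400][:,:,::-1],None,fx=4,fy=3.7,interpolation=cv2.INTER_CUBIC))
w=cv2.imread("pics/w5.png");cv2.imwrite("pics/w5c.png",cv2.resize(w[220:420,220:410],None,fx=3,fy=3,interpolation=cv2.INTER_CUBIC))
E
```

```text
(no output)
```

View pics/s1.png

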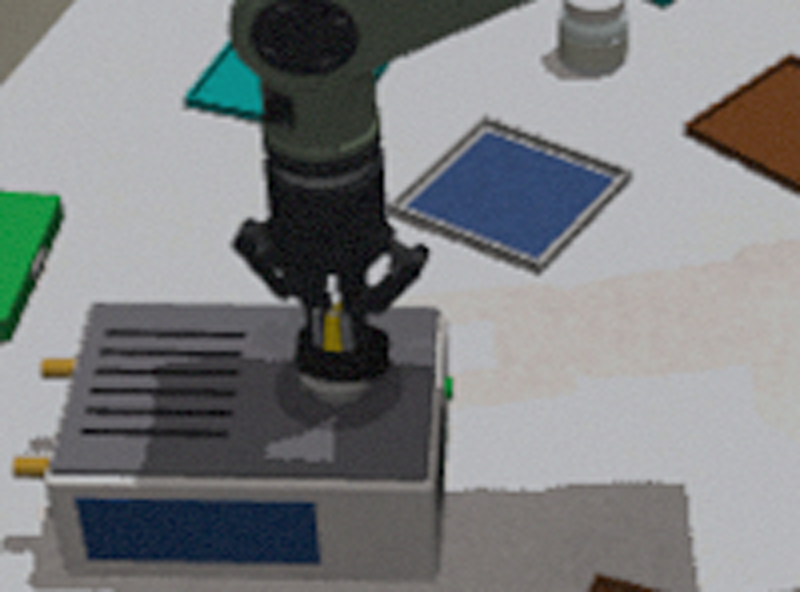

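View pics/w5c.png

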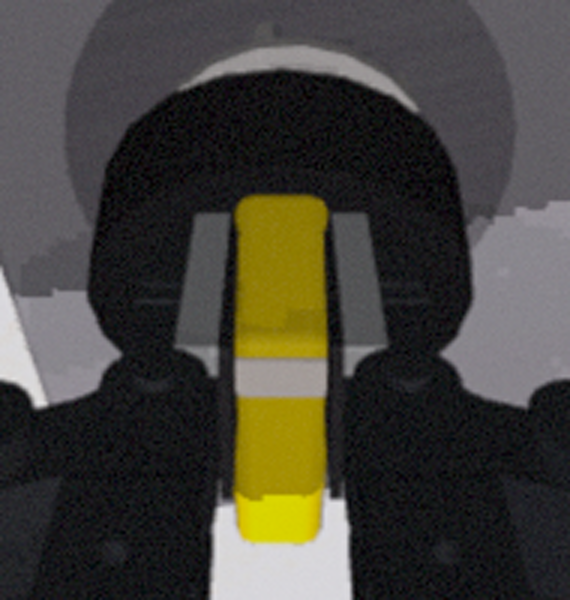

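The cap is tilted in the grip about the jaw axis, with its +y edge raised, but there is hardly any vertical load. I'll lift on gently and then see it clear of the neck.

```bash
python3 -m jog '[{"x":0,"y":0,"z":3,"yaw":0,"gripper":8},{"x":0,"y":0,"z":3,"yaw":0,"gripper":8},{"x":0,"y":0,"z":0,"yaw":0,"gripper":8}]' >/dev/null;python3 st.py
python3 -m jog '[{"x":0,"y":0,"z":5,"yaw":0,"gripper":8},{"x":0,"y":0,"z":8,"yaw":0,"gripper":8},{"x":0,"y":0,"z":10,"yaw":0,"gripper":8},{"x":0,"y":0,"z":10,"yaw":0,"gripper":8},{"x":0,"y":0,"z":0,"yaw":0,"gripper":8}]' >/dev/null;python3 st.py
python3 look.py w6
```

```text
t 19.98 mm [511.1  187.24 174.11] bar yaw 94.26 tilt [-0.0008 -0.0005] F [ 0.2 -0.5 -1.2] M [ 0.053 -0.016  0.002] w 11.8 j6 0.0
t 20.4 mm [512.93 188.06 209.79] bar yaw 94.27 tilt [0.0052 0.0018] F [ 0.7  0.3 -1.2] M [0.016 0.002 0.032] w 11.9 j6 0.001
t 20.4 [0.5129 0.1881 0.2098] [104.39  89.69  18.66] F [ 0.7  0.3 -1.2]
neck_foot 0.77 [311.5 245. ] [0.5129 0.1857 0.12  ]
neck_rim 0.71 [312.6 257.1] [0.5136 0.1852 0.1415]
cap 0.94 [312.3 284.8] [0.5153 0.1602 0.131 ]
```

View pics/w6.png

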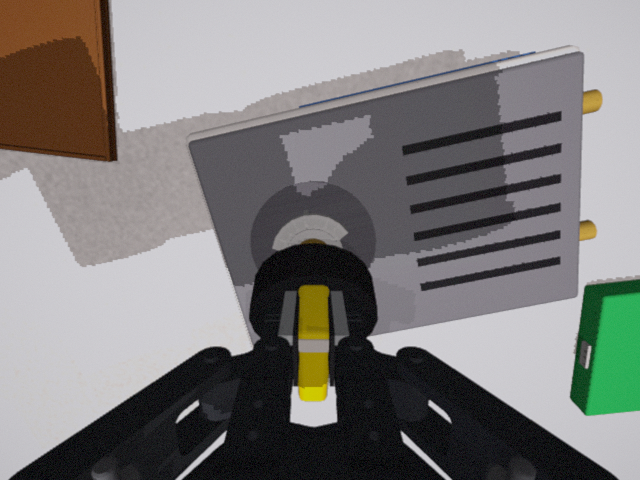

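```bash
python3 - <<'E'
from h import *
from scipy.optimize import least_squares
i=ctrl.camera_info("wrist");K=i["camera_matrix"];Mi=np.linalg.inv(i["mount"])
# tool: x down, camera side = -z tool. bar +x end -> -z tool
def row(px,pz):
    q=Mi@[px,0,pz,1];q=K@q[:3];return q[1]/q[2]
def model(x):
    phi=np.radians(x[0]);tx,tz=x[1]/1e3,x[2]/1e3  # handle top centre
    r=[]
    for a,h in ((28,-28),(28,0),(-28,0)):   # along bar, height
        ax=-h;az=-a       # tool x (down), tool z
        X=tx+(np.cos(phi)*ax+np.sin(phi)*az)/1e3;Z=tz+(-np.sin(phi)*ax+np.cos(phi)*az)/1e3
        r.append(row(X,Z))
    return np.array(r)
for nm,ob in (("w4",(251,280,389)),("w6",(287,336,400))):
    s=least_squares(lambda x:model(x)-ob,[0,-22,0]);print(nm,s.x.round(1),s.fun.round(1))
E
```

```text
w4 [  3.1 -15.7   6.2] [-0. -0.  0.]
w6 [20.4 -5.9 31.3] [-0. -0. -0.]
```

Cap clear of the neck: open filler at (312,245), load -1.2 N (its own weight). I'll refine the tilt and slip estimate using the widths too.

```bash
python3 - <<'E'
from h import *
from scipy.optimize import least_squares
i=ctrl.camera_info("wrist");K=i["camera_matrix"];Mi=np.linalg.inv(i["mount"])
def rw(px,pz):
    q=Mi@[px,0,pz,1];return K[1,1]*q[1]/q[2]+K[1,2],14e-3*K[0,0]/q[2]
def model(x):
    phi=np.radians(x[0]);tx,tz=x[1]/1e3,x[2]/1e3
    r=[];w=[]
    for a,h in ((28,-28),(28,0),(-28,0)):
        ax=-h;az=-a
        X=tx+(np.cos(phi)*ax+np.sin(phi)*az)/1e3;Z=tz+(-np.sin(phi)*ax+np.cos(phi)*az)/1e3
        A,B=rw(X,Z);r.append(A);w.append(B)
    return np.array(r+w)
for f in ("w4","w6"):
    im=cv2.imread(f"pics/{f}.png");hsv=cv2.cvtColor(im,cv2.COLOR_BGR2HSV);m=cv2.inRange(hsv,(20,110,50),(38,255,255))>0
    for r in range(246,404,8):
        c=np.where(m[r,280:350])[0]
        if len(c): print(f,r,280+c.min(),280+c.max(),len(c))
for nm,ob in (("w4",(251,280,389,27,36,30)),("w6",(286,338,401,30,31.5,28))):
    for w in (.5,2):
        s=least_squares(lambda x:(model(x)-ob)*[1,1,1,w,w,w],[0,-22,0]);print(nm,s.x.round(1),s.fun.round(1),model(s.x).round(1))
print(model([0,-22.5,0]))
E
```

```text
w4 254 298 328 31
w4 262 297 330 34
w4 270 296 330 35
w4 278 296 330 35
w4 302 296 331 36
w4 310 296 330 35
w4 318 297 329 33
w4 326 297 329 33
w4 334 298 329 32
w4 342 298 329 32
w4 350 298 328 31
w4 358 298 328 31
w4 366 298 329 32
w4 374 297 329 33
w4 382 298 330 33
w4 390 305 317 10
w6 286 300 327 28
w6 294 298 328 31
w6 302 299 327 29
w6 310 299 328 30
w6 318 298 328 31
w6 326 298 328 31
w6 334 298 329 32
w6 358 299 328 30
w6 366 298 328 31
w6 374 298 328 31
w6 382 298 327 30
w6 390 299 326 28
w6 398 300 324 25
w4 [  2.9 -15.3   6.4] [ 0.2 -0.1 -0.1  1.4 -0.3  0.4] [251.2 279.9 388.9  29.8  35.4  30.8]
w4 [  2.  -13.3   7.4] [ 1.2 -0.4 -0.7  4.6 -2.6  0.9] [252.2 279.6 388.3  29.3  34.7  30.4]
w6 [21.6 -9.7 29. ] [ 0.3 -0.2 -0.1 -0.1  1.4 -0.3] [286.3 337.8 400.9  29.8  34.2  27.3]
w6 [20.8 -7.1 30.9] [ 1.3 -0.9 -0.3 -1.7  3.8 -2.2] [287.3 337.1 400.7  29.1  33.4  26.9]
[245.39679789 271.07116021 391.62435937  31.1396701   37.41872354
  32.90149398]
```

```bash
python3 -m jog '[{"x":0,"y":-20,"z":10,"yaw":0,"gripper":8},{"x":0,"y":-30,"z":10,"yaw":0,"gripper":8},{"x":0,"y":-30,"z":0,"yaw":0,"gripper":8},{"x":0,"y":-30,"z":0,"yaw":0,"gripper":8},{"x":0,"y":-30,"z":0,"yaw":0,"gripper":8}]' >/dev/null
python3 -m jog '[{"x":-2,"y":-30,"z":0,"yaw":0,"gripper":8},{"x":-2,"y":-30,"z":0,"yaw":0,"gripper":8},{"x":-2,"y":-20,"z":0,"yaw":0,"gripper":8},{"x":0,"y":0,"z":0,"yaw":0,"gripper":8},{"x":0,"y":0,"z":0,"yaw":0,"gripper":8}]' >/dev/null;python3 st.py
python3 - <<'E'
from h import *
for n in ("side","top"):
    im=ctrl.capture(n);KV=cam(n);o=ctrl.get_obs();u=proj(o["position"],KV).astype(int)
    print(n,u)
    c=im[max(u[1]-60,0):u[1]+60,u[0]-70:u[0]+70];cv2.imwrite(f"pics/{n}2.png",cv2.resize(c[:,:,::-1],None,fx=5,fy=5,interpolation=cv2.INTER_CUBIC))
E
```

```text
t 21.48 mm [505.21 -33.1  226.31] bar yaw 94.13 tilt [-0.0009  0.0006] F [ 0.8  0.2 -1.9] M [0.02  0.03  0.019] w 11.8 j6 -0.035
side [312 225]
top [300 229]
```

View pics/side2.png

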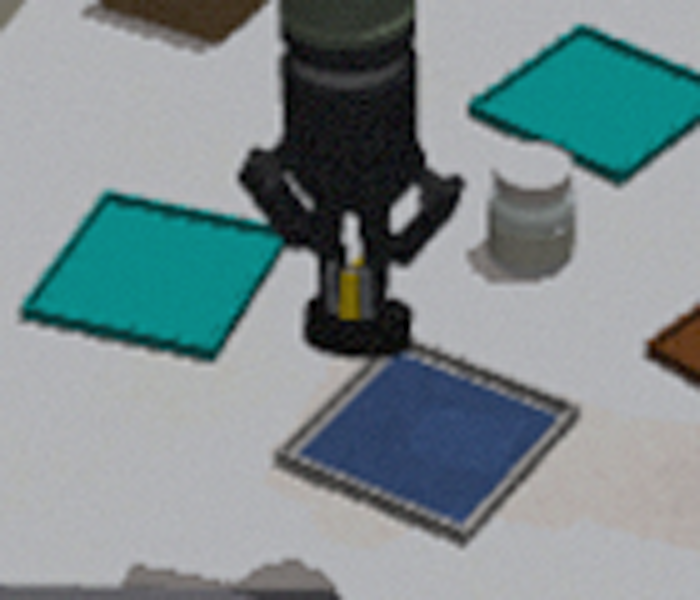

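View pics/top2.png

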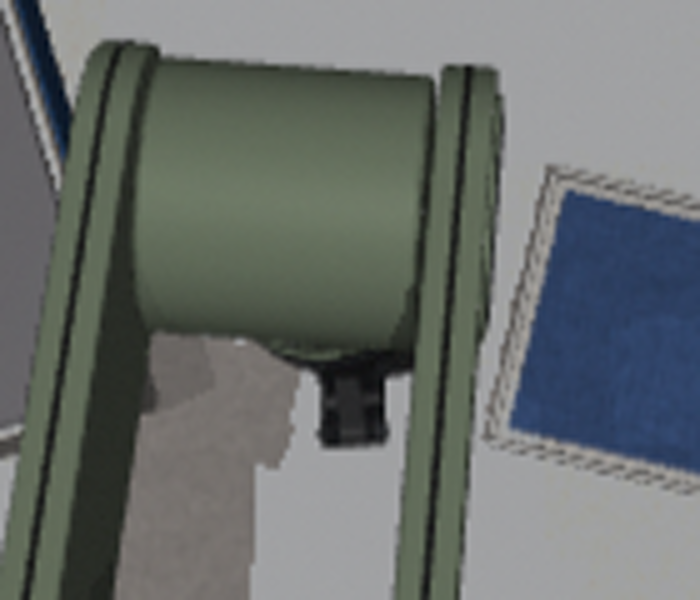

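```bash
python3 -m jog '[{"x":0,"y":-13,"z":0,"yaw":-0.12,"gripper":8},{"x":0,"y":-13,"z":0,"yaw":-0.12,"gripper":8},{"x":0,"y":-13,"z":0,"yaw":-0.12,"gripper":8},{"x":0,"y":-13,"z":0,"yaw":-0.12,"gripper":8},{"x":0,"y":-13,"z":0,"yaw":-0.12,"gripper":8}]' >/dev/null
python3 -m jog '[{"x":0,"y":-13,"z":-10,"yaw":-0.12,"gripper":8},{"x":0,"y":-13,"z":-10,"yaw":-0.12,"gripper":8},{"x":0,"y":-13,"z":-10,"yaw":-0.12,"gripper":8},{"x":0,"y":-13,"z":-10,"yaw":-0.12,"gripper":8},{"x":0,"y":-13,"z":-10,"yaw":-0.12,"gripper":8}]' >/dev/null
python3 -m jog '[{"x":0,"y":-13,"z":-10,"yaw":-0.12,"gripper":8},{"x":-4,"y":0,"z":-10,"yaw":0,"gripper":8},{"x":0,"y":0,"z":0,"yaw":0,"gripper":8},{"x":0,"y":0,"z":0,"yaw":0,"gripper":8}]' >/dev/null;python3 st.py
cat > sv.py <<'E'
from h import *
import sys
im=ctrl.capture("side");KV=cam("side");o=ctrl.get_obs();p=o["position"].copy();u=proj(p,KV)
print("tcp px",u.round(1));u=u.astype(int);x0,y0=u[0]-60,u[1]-50
c=im[y0:y0+90,x0:x0+120];cv2.imwrite(f"pics/{sys.argv[1]}.png",cv2.resize(c[:,:,::-1],None,fx=6.5,fy=6.5,interpolation=cv2.INTER_CUBIC))
print("crop origin",x0,y0)
E
python3 sv.py s3
```

```text
t 22.75 mm [ 501.57 -174.35  156.32] bar yaw 18.73 tilt [-0.0012  0.0008] F [ 0.1 -0.7 -1.3] M [ 0.015 -0.067 -0.064] w 11.5 j6 0.005
tcp px [328.2 216.6]
crop origin 268 166
```

View pics/s3.png

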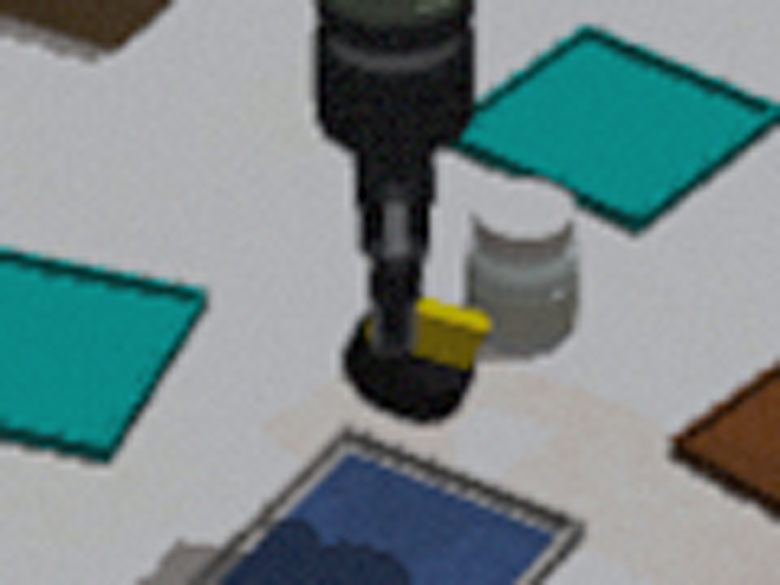

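The side view now shows it well. The fingers at (393,310) hold the bar near its striped end, and the cap hangs to the right tilted about 20 degrees, low edge at (435,415). I'll let the low edge touch the mat and level the cap by lowering on along an arc with a light grip.

```bash
python3 -m jog '[{"x":0,"y":-1,"z":-25,"yaw":0,"gripper":8},{"x":0,"y":0,"z":-30,"yaw":0,"gripper":8},{"x":0,"y":0,"z":-20,"yaw":0,"gripper":8},{"x":0,"y":0,"z":-10,"yaw":0,"gripper":8},{"x":0,"y":0,"z":0,"yaw":0,"gripper":8}]' >/dev/null;python3 st.py
python3 -m jog '[{"x":0,"y":0,"z":-5,"yaw":0,"gripper":8},{"x":0,"y":0,"z":0,"yaw":0,"gripper":8}]' 50 >/dev/null;python3 st.py
python3 sv.py s4
```

```text
t 23.22 mm [ 500.9  -175.48   70.36] bar yaw 18.71 tilt [-0.003   0.0012] F [-0.1  0.3 -1.1] M [ 0.015  0.034 -0.016] w 12.0 j6 -0.001
t 23.38 mm [ 502.51 -176.5    67.51] bar yaw 18.67 tilt [ 0.0019 -0.0008] F [ 0.5  0.2 -1.5] M [ 0.05   0.004 -0.008] w 11.5 j6 -0.0
tcp px [328.2 237.7]
crop origin 268 187
```

View pics/s4.png

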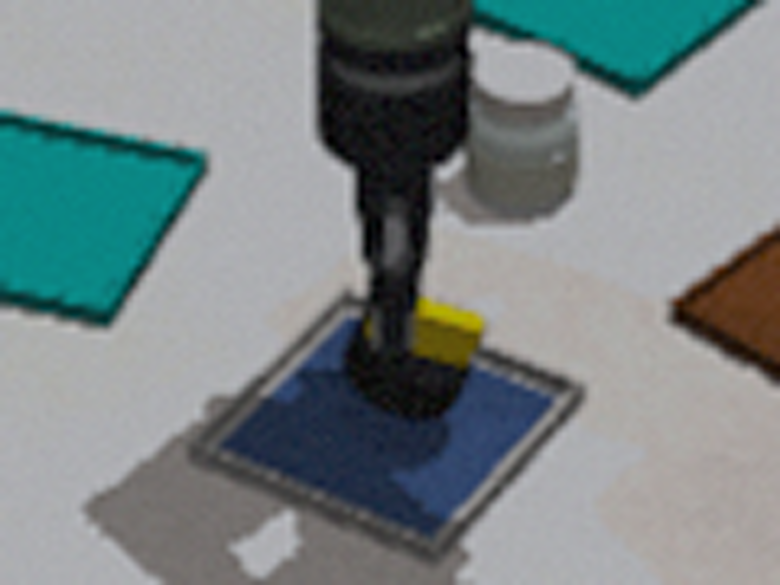

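Over the tray, still tilted and not touching. I'll lower in 3 to 4 mm steps, watching the force.

```bash
python3 -m jog '[{"x":0,"y":0,"z":-4,"yaw":0,"gripper":8},{"x":0,"y":0,"z":-4,"yaw":0,"gripper":8},{"x":0,"y":0,"z":0,"yaw":0,"gripper":8}]' 35 >/dev/null;python3 st.py
python3 -m jog '[{"x":0,"y":0,"z":-3,"yaw":0,"gripper":8},{"x":0,"y":0,"z":0,"yaw":0,"gripper":8}]' >/dev/null;python3 st.py
```

```text
t 23.68 mm [ 501.26 -176.35   58.47] bar yaw 18.63 tilt [-0.0004  0.0001] F [-0.2  0.  -1.5] M [-0.009 -0.003 -0.013] w 11.7 j6 -0.0
t 23.85 mm [ 501.27 -176.41   55.37] bar yaw 18.63 tilt [-0.0006  0.0001] F [ 0.3 -0.  -1.2] M [ 0.003 -0.055 -0.007] w 11.8 j6 -0.0
```

```bash
python3 -m jog '[{"x":0,"y":0,"z":-3,"yaw":0,"gripper":8},{"x":0,"y":0,"z":0,"yaw":0,"gripper":8}]' >/dev/null;python3 st.py
```

```text
t 24.02 mm [ 501.28 -176.38   52.3 ] bar yaw 18.64 tilt [-0.0007  0.0002] F [-0.4  0.5 -0.9] M [-0.037 -0.011 -0.01 ] w 12.1 j6 -0.0
```

```bash
python3 -m jog '[{"x":0,"y":0,"z":-3,"yaw":0,"gripper":8},{"x":0,"y":0,"z":0,"yaw":0,"gripper":8}]' >/dev/null;python3 st.py
```

```text
t 24.18 mm [ 501.24 -176.35   49.26] bar yaw 18.63 tilt [-0.0007  0.0002] F [ 0.1 -0.3 -1.6] M [0.012 0.039 0.023] w 11.7 j6 -0.0
```

```bash
python3 -m jog '[{"x":0,"y":0,"z":-3,"yaw":0,"gripper":8},{"x":0,"y":0,"z":0,"yaw":0,"gripper":8}]' 30 >/dev/null;python3 st.py
```

```text
t 24.35 mm [ 501.26 -176.34   46.27] bar yaw 18.64 tilt [-0.0007  0.0002] F [-0.8  0.1 -0.8] M [-0.009  0.053  0.022] w 11.7 j6 -0.0
```

```bash
python3 -m jog '[{"x":0,"y":0,"z":-3,"yaw":0,"gripper":8},{"x":0,"y":0,"z":0,"yaw":0,"gripper":8}]' >/dev/null;python3 st.py
```

```text
t 24.52 mm [ 501.93 -176.54   44.05] bar yaw 18.64 tilt [ 0.0008 -0.0003] F [-0.5  0.1  3.8] M [ 0.019  0.185 -0.003] w 11.8 j6 -0.013
```

```bash
python3 -m jog '[{"x":0,"y":0,"z":-2,"yaw":0,"gripper":8},{"x":0,"y":0,"z":0,"yaw":0,"gripper":8}]' >/dev/null;python3 st.py; python3 sv.py s5
```

```text
t 24.68 mm [ 502.3  -176.53   43.58] bar yaw 18.63 tilt [ 0.0017 -0.0005] F [-1.4  1.8 13.3] M [ 0.255  0.8   -0.059] w 11.9 j6 -0.066
tcp px [328.3 243.3]
crop origin 268 193
```

View pics/s5.png

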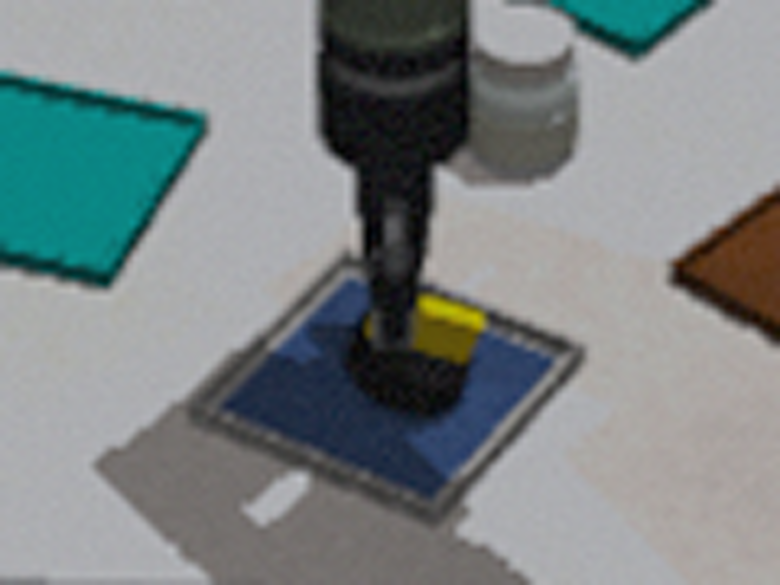

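Edge contact at TCP z of about 45 mm, cap centred in the tray. I'll soften the grip so the cap can pivot and follow the arc.

```bash
python3 -m jog '[{"x":0,"y":0,"z":0,"yaw":0,"gripper":8},{"x":2,"y":0.7,"z":0,"yaw":0,"gripper":8},{"x":0,"y":0,"z":0,"yaw":0,"gripper":8}]' 20 >/dev/null;python3 st.py
python3 -m jog '[{"x":2,"y":0.7,"z":-1,"yaw":0,"gripper":8},{"x":0,"y":0,"z":0,"yaw":0,"gripper":8}]' >/dev/null;python3 st.py
```

```text
t 24.98 mm [ 502.73 -176.19   43.32] bar yaw 18.72 tilt [-0.0018 -0.0013] F [-5.  -1.8 14.9] M [-0.338  1.527 -0.063] w 11.7 j6 -0.008
t 25.15 mm [ 503.97 -175.59   42.55] bar yaw 18.73 tilt [-0.0036 -0.0013] F [-7.7 -1.4 18.6] M [-0.493  1.976 -0.002] w 12.1 j6 -0.026
```

```bash
python3 -m jog '[{"x":1.5,"y":0.5,"z":-1.5,"yaw":0,"gripper":8},{"x":0,"y":0,"z":0,"yaw":0,"gripper":8}]' >/dev/null;python3 st.py
python3 look.py w7; python3 sv.py s6
```

```text
t 25.32 mm [ 505.71 -174.99   41.44] bar yaw 18.71 tilt [-0.0029 -0.0011] F [-6.3 -0.7 20.3] M [-0.296  2.068 -0.074] w 11.7 j6 -0.058
t 25.3167 [ 0.5057 -0.175   0.0414] [   2.58   89.82 -158.71] F [-6.3 -0.7 20.3]
cap_handle 0.88 [310.8 376.6] [ 0.5829 -0.1496  0.1815]
cap 0.71 [313.1 289.1] [ 0.5591 -0.1577  0.131 ]
tcp px [327.2 243.8]
crop origin 267 193
```

View pics/w7.png

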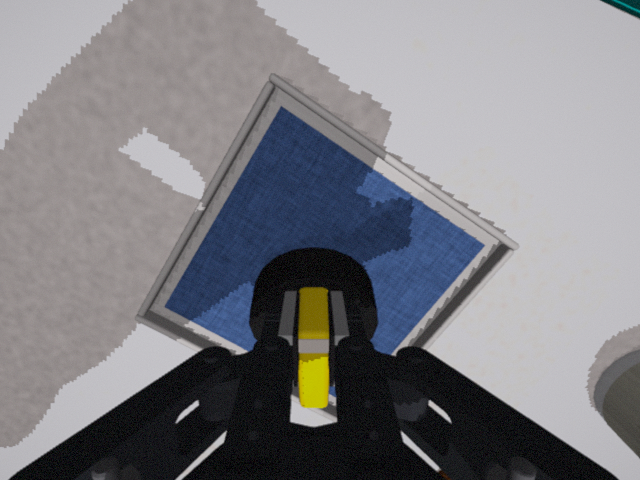

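View pics/s6.png

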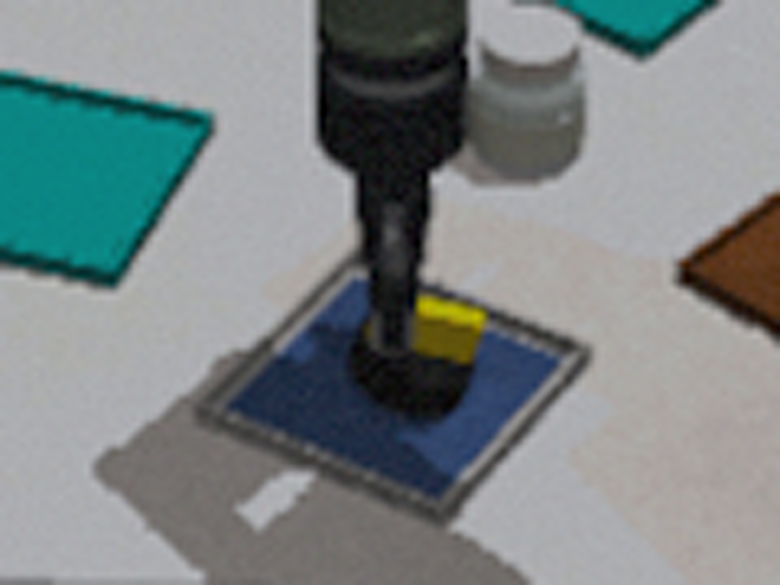

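It is pivoting slowly: the far end of the bar is now at row 406, up from 400. I'll continue in small steps.

```bash
python3 -m jog '[{"x":2,"y":0.7,"z":-1.5,"yaw":0,"gripper":8},{"x":0,"y":0,"z":0,"yaw":0,"gripper":8}]' 20 >/dev/null;python3 st.py
python3 -m jog '[{"x":2,"y":0.7,"z":-1.5,"yaw":0,"gripper":8},{"x":0,"y":0,"z":0,"yaw":0,"gripper":8}]'  >/dev/null;python3 st.py
```

```text
t 25.78 mm [ 508.18 -174.3    39.93] bar yaw 18.7 tilt [-0.0017 -0.0012] F [-5.2 -0.5 19.2] M [-0.341  1.842 -0.087] w 12.1 j6 -0.025
t 25.95 mm [ 510.52 -173.38   38.27] bar yaw 18.67 tilt [-0.001  -0.0008] F [-4.5  0.6 17.7] M [-0.112  1.647 -0.1  ] w 11.4 j6 -0.069
```

Moving freely on the arc, with the force falling.

```bash
python3 -m jog '[{"x":2,"y":0.7,"z":-1.5,"yaw":0,"gripper":8},{"x":2,"y":0.7,"z":-1.5,"yaw":0,"gripper":8},{"x":0,"y":0,"z":0,"yaw":0,"gripper":8}]' >/dev/null;python3 st.py
python3 -m jog '[{"x":1.5,"y":0.5,"z":-1.5,"yaw":0,"gripper":8},{"x":0,"y":0,"z":0,"yaw":0,"gripper":8}]'  >/dev/null;python3 st.py
python3 look.py w8; python3 sv.py s7
```

```text
t 26.2 mm [ 514.51 -172.16   35.15] bar yaw 18.71 tilt [-0.0012 -0.0012] F [-4.4 -0.5 16.5] M [-0.256  1.638 -0.011] w 11.9 j6 -0.016
t 26.37 mm [ 516.55 -171.35   33.41] bar yaw 18.64 tilt [ 0.0003 -0.0005] F [-2.1  0.9 12.7] M [ 0.03   1.07  -0.108] w 11.8 j6 -0.076
t 26.3667 [ 0.5166 -0.1714  0.0334] [ 98.27  89.97 -63.09] F [-2.1  0.9 12.7]
cap_handle 0.6 [311.4 387.9] [ 0.5999 -0.1439  0.1815]
cap 0.74 [317.8 309.9] [ 0.5705 -0.1546  0.131 ]
tcp px [323.7 245.7]
crop origin 263 195
```

View pics/w8.png

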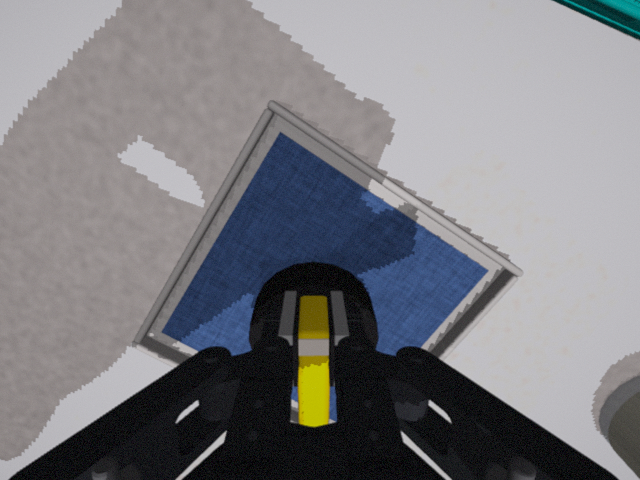

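View pics/s7.png

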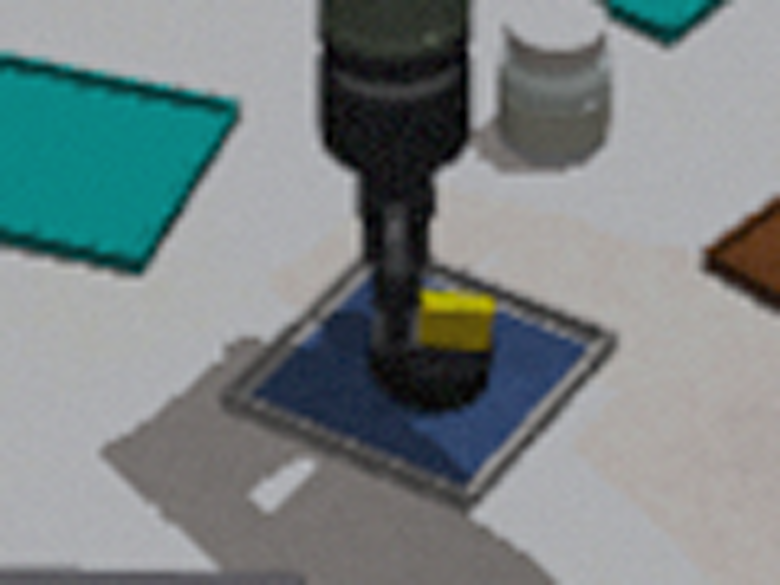

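```bash
cat > tilt.py <<'E'
from h import *
from scipy.optimize import least_squares
import sys
i=ctrl.camera_info("wrist");K=i["camera_matrix"];Mi=np.linalg.inv(i["mount"])
def row(px,pz):
    q=Mi@[px,0,pz,1];return K[1,1]*q[1]/q[2]+K[1,2]
def model(x):
    p=np.radians(x[0]);r=[]
    for a,h in ((28,-28),(28,0),(-28,0)):
        r.append(row((x[1]-np.cos(p)*h-np.sin(p)*a)/1e3,(x[2]+np.sin(p)*h-np.cos(p)*a)/1e3))
    return np.array(r)
ob=list(map(float,sys.argv[1:]));s=least_squares(lambda x:model(x)-ob,[0,-20,10]);print(s.x.round(1))
E
python3 tilt.py 287 338 401;python3 tilt.py 288 339 407;python3 tilt.py 297 338 427; python3 tilt.py 251 280 389
```

```text
[21.4 -8.6 28.9]
[ 19.5 -13.1  27.2]
[  7.9 -15.9  29.9]
[  3.1 -15.6   5.2]
```

About 5 degrees of tilt is left after the bias seen in the level picture.

```bash
python3 -m jog '[{"x":1,"y":0.3,"z":-1.2,"yaw":0,"gripper":8},{"x":1,"y":0.3,"z":-1.2,"yaw":0,"gripper":8},{"x":0,"y":0,"z":0,"yaw":0,"gripper":8}]' >/dev/null;python3 st.py
python3 -m jog '[{"x":0.6,"y":0.2,"z":-1,"yaw":0,"gripper":8},{"x":0,"y":0,"z":0,"yaw":0,"gripper":8}]'  >/dev/null;python3 st.py
python3 look.py w9; python3 - <<'E'
import cv2
w=cv2.imread("pics/w9.png");cv2.imwrite("pics/w9c.png",cv2.resize(w[250:450,210:410],None,fx=3,fy=3,interpolation=cv2.INTER_CUBIC))
E
```

```text
t 26.92 mm [ 518.43 -170.78   31.54] bar yaw 18.66 tilt [-0.0002 -0.0006] F [-5.   1.4 18.2] M [-0.043  1.556 -0.129] w 11.3 j6 -0.119
t 27.08 mm [ 519.7  -170.43   30.37] bar yaw 18.61 tilt [ 0.0017 -0.0004] F [-0.7  1.5 13.3] M [ 0.225  0.957 -0.122] w 11.9 j6 -0.115
t 27.0833 [ 0.5197 -0.1704  0.0304] [149.3   89.9  -12.09] F [-0.7  1.5 13.3]
cap_handle 0.81 [315.2 391.2] [ 0.6054 -0.1421  0.1815]
cap 0.71 [313.7 317.7] [ 0.5738 -0.153   0.131 ]
```

View pics/w9c.png

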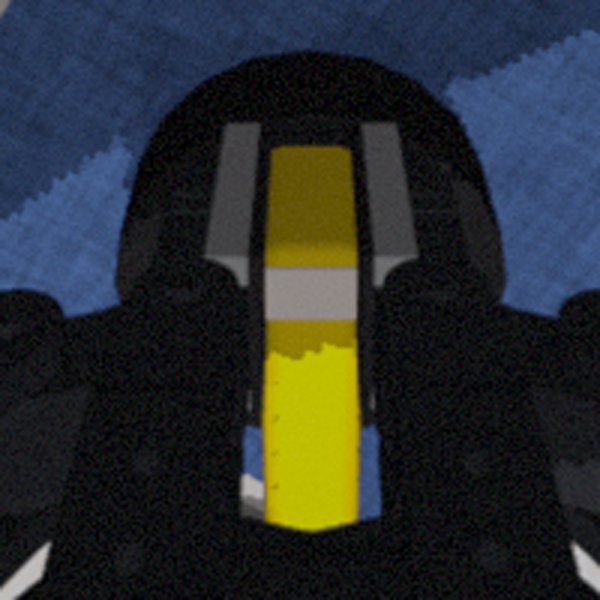

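```bash
cat >> tilt.py <<'E'
for t in (0,3,6,9):
    s=least_squares(lambda x:model([t,x[0],x[1]])[:2]-[298.7,338.7],[-20,10]);print(t,s.x.round(1),model([t,*s.x]).round(1))
E
python3 tilt.py 299 339 427; python3 sv.py s8; python3 - <<'E'
from h import *
KV=cam("side")
im=ctrl.capture("side");o=ctrl.get_obs()
print(ctrl.landmark_of("side","cap_handle"),ctrl.landmark_of("side","cap"))
E
```

```text
[  7.5 -13.5  32.2]
0 [-40.8  15.9] [298.7 338.7 460.9]
3 [-29.7  22.6] [298.7 338.7 445.4]
6 [-18.8  29. ] [298.7 338.7 432.5]
9 [-8.4 35. ] [298.7 338.7 421.5]
tcp px [322.7 246.4]
crop origin 262 196
[{'xy': [329.1, 243.1], 'score': 0.55}] [{'xy': [326.7, 251.3], 'score': 0.65}]
```

View pics/s8.png

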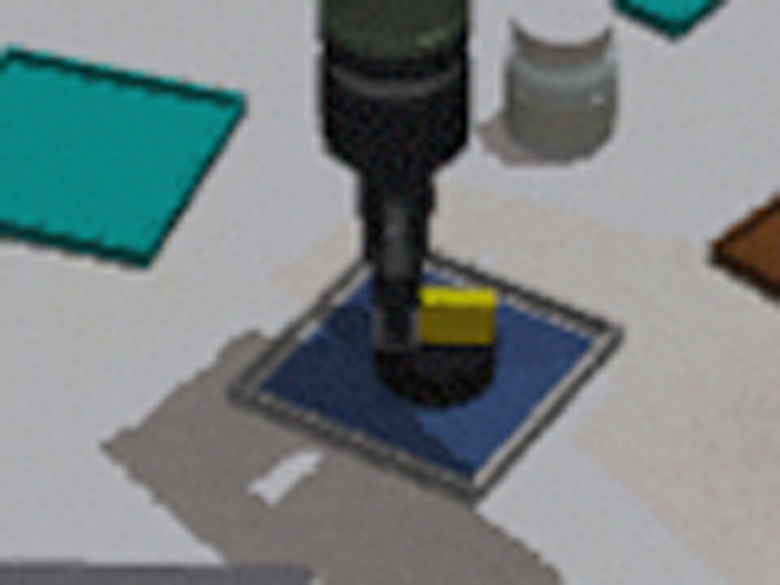

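By the side view, the bar's top edge runs from (425,290) to (495,294), so about 4 degrees remain. A level bar would look horizontal here. A little more.

```bash
python3 -m jog '[{"x":0.8,"y":0.3,"z":-1.2,"yaw":0,"gripper":8},{"x":0.8,"y":0.3,"z":-1.2,"yaw":0,"gripper":8},{"x":0,"y":0,"z":0,"yaw":0,"gripper":8}]' >/dev/null;python3 st.py
python3 -m jog '[{"x":0.4,"y":0.1,"z":-0.8,"yaw":0,"gripper":8},{"x":0,"y":0,"z":0,"yaw":0,"gripper":8}]'  >/dev/null;python3 st.py
python3 sv.py s9
```

```text
t 27.78 mm [ 521.53 -169.88   28.43] bar yaw 18.63 tilt [ 0.0018 -0.0006] F [-2.2  2.9 17.8] M [ 0.119  1.297 -0.216] w 11.8 j6 -0.168
t 27.95 mm [ 522.19 -169.9    27.75] bar yaw 18.65 tilt [ 0.0026 -0.001 ] F [-1.3  1.7 17.4] M [ 0.225  1.132 -0.015] w 11.8 j6 0.009
tcp px [322.  246.9]
crop origin 261 196
```

View pics/s9.png

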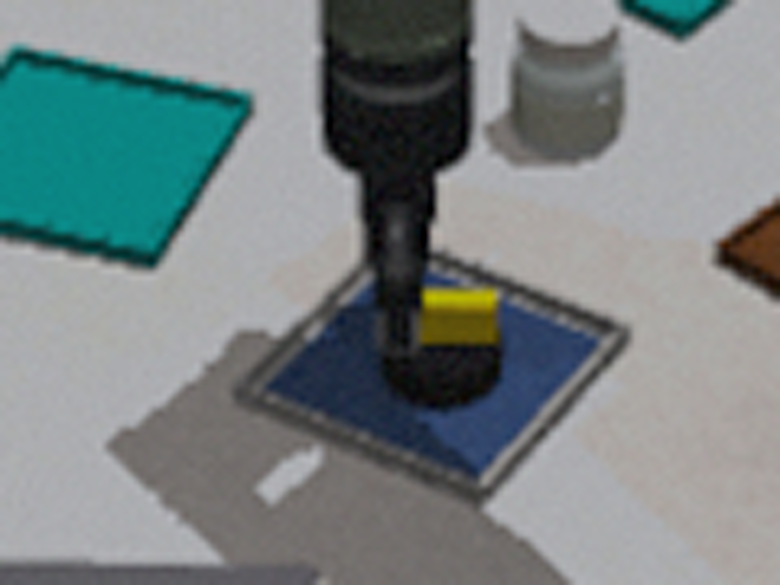

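```bash
python3 -m jog '[{"x":0.3,"y":0.1,"z":-0.8,"yaw":0,"gripper":8},{"x":0,"y":0,"z":0,"yaw":0,"gripper":8}]'  >/dev/null;python3 st.py
```

```text
t 28.17 mm [ 522.8  -169.71   27.17] bar yaw 18.59 tilt [ 0.0034 -0.0007] F [-1.8  2.5 17.8] M [ 0.127  1.008 -0.316] w 11.5 j6 -0.292
```

```bash
python3 -m jog '[{"x":0,"y":0,"z":-0.8,"yaw":0,"gripper":8},{"x":0,"y":0,"z":0,"yaw":0,"gripper":8}]'  >/dev/null;python3 st.py
python3 sv.py s10
```

```text
t 28.33 mm [ 522.81 -169.71   27.11] bar yaw 18.58 tilt [ 0.0036 -0.0008] F [-3.5  3.7 23.9] M [ 0.271  1.256 -0.271] w 11.7 j6 -0.309
tcp px [321.8 247.1]
crop origin 261 197
```

View pics/s10.png

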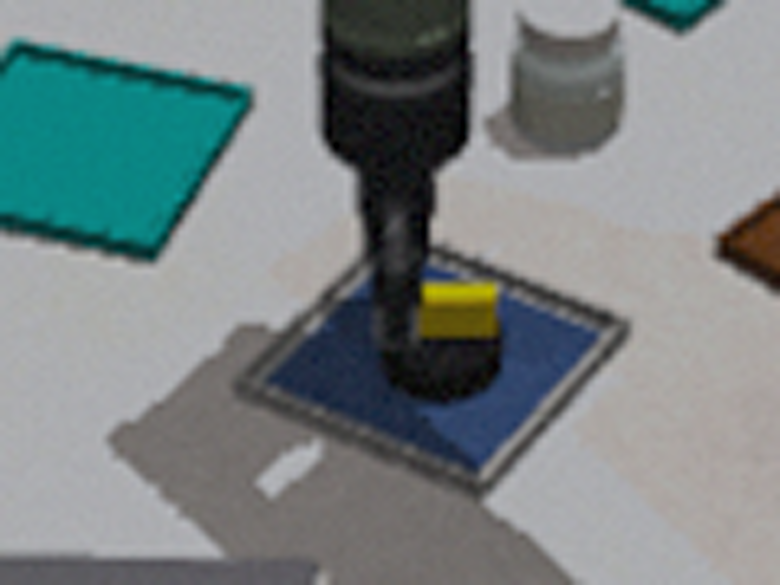

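Now stiff: z no longer moves, the force rises, and the bar looks level. The cap is down on its skirt. I'll unload, then open.

```bash
python3 -m jog '[{"x":0,"y":0,"z":1,"yaw":0,"gripper":8},{"x":-0.4,"y":-0.4,"z":1,"yaw":0.004,"gripper":8},{"x":0,"y":0,"z":0,"yaw":0,"gripper":8}]'  >/dev/null;python3 st.py
python3 -m jog '[{"x":0,"y":0,"z":0,"yaw":0,"gripper":14},{"x":0,"y":0,"z":0,"yaw":0,"gripper":18},{"x":0,"y":0,"z":0,"yaw":0,"gripper":24},{"x":0,"y":0,"z":0,"yaw":0,"gripper":30},{"x":0,"y":0,"z":0,"yaw":0,"gripper":36}]'  >/dev/null;python3 st.py
python3 look.py w10; python3 sv.py s11
```

```text
t 28.63 mm [ 522.51 -169.7    27.4 ] bar yaw 18.8 tilt [0.0038 0.0001] F [ 0.6  3.5 10.6] M [ 0.465  0.324 -0.2  ] w 11.5 j6 -0.203
t 29.05 mm [ 521.04 -170.12   25.51] bar yaw 18.86 tilt [ 0.0001 -0.0001] F [ 3.2 -0.4  5.1] M [-0.282 -0.604 -0.008] w 36.0 j6 0.013
t 29.05 [ 0.521  -0.1701  0.0255] [119.02  89.99 -42.12] F [ 3.2 -0.4  5.1]
cap_handle 0.76 [317.1 392.8] [ 0.6112 -0.1399  0.1815]
cap 0.63 [315.5 321.6] [ 0.5777 -0.1519  0.131 ]
tcp px [322.3 247.5]
crop origin 262 197
```

View pics/w10.png

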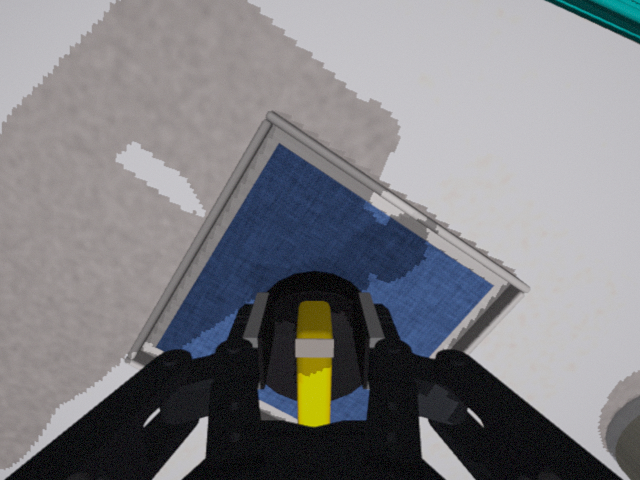

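View pics/s11.png

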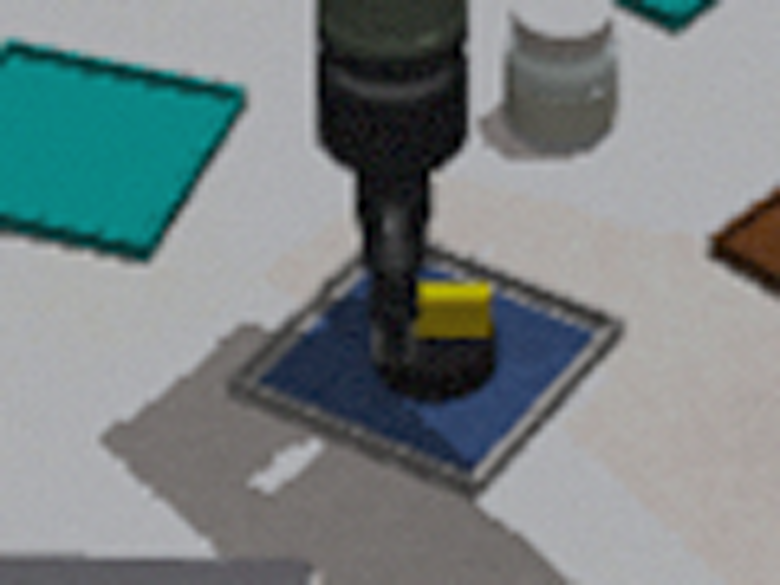

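Jaws open and clear of the bar, cap standing level. The tips rest lightly on the disc (5 N), so I'll go straight up.

```bash
python3 -m jog '[{"x":0,"y":0,"z":2,"yaw":0,"gripper":40},{"x":0,"y":0,"z":4,"yaw":0,"gripper":45},{"x":0,"y":0,"z":10,"yaw":0,"gripper":50},{"x":0,"y":0,"z":15,"yaw":0,"gripper":55},{"x":0,"y":0,"z":20,"yaw":0,"gripper":60}]'  >/dev/null;python3 st.py
python3 -m jog '[{"x":0,"y":0,"z":35,"yaw":0,"gripper":60},{"x":0,"y":0,"z":35,"yaw":0,"gripper":60},{"x":-30,"y":0,"z":35,"yaw":0,"gripper":60},{"x":-30,"y":0,"z":20,"yaw":0,"gripper":60},{"x":0,"y":0,"z":0,"yaw":0,"gripper":60}]'  >/dev/null;python3 st.py
python3 look.py w11; python3 - <<'E'
from h import *
im=ctrl.capture("side");cv2.imwrite("pics/s12.png",cv2.resize(im[190:350,190:390][:,:,::-1],None,fx=4,fy=3.7,interpolation=cv2.INTER_CUBIC))
E
```

```text
t 29.77 mm [ 519.82 -169.54   76.42] bar yaw 18.86 tilt [-0.0033  0.0012] F [ 0.4 -0.1  0.8] M [-0.019 -0.012  0.014] w 59.9 j6 0.0
t 30.18 mm [ 461.35 -170.11  203.17] bar yaw 18.83 tilt [ 0.0042 -0.0025] F [ 0.8 -0.1  0. ] M [ 0.032 -0.    -0.014] w 60.1 j6 -0.125
t 30.1833 [ 0.4614 -0.1701  0.2032] [130.49  89.72 -30.68] F [ 0.8 -0.1  0. ]
cap_handle 0.85 [335.6 180.8] [ 0.5175 -0.1631  0.1815]
cap 0.6 [335.3 169.8] [ 0.5169 -0.1666  0.131 ]
```

View pics/w11.png

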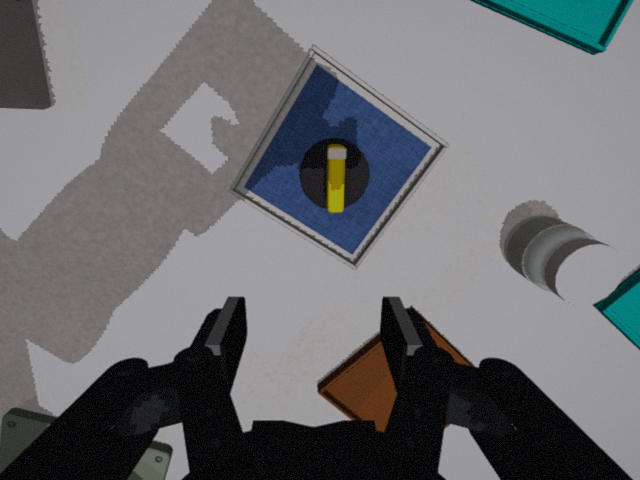

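View pics/s12.png

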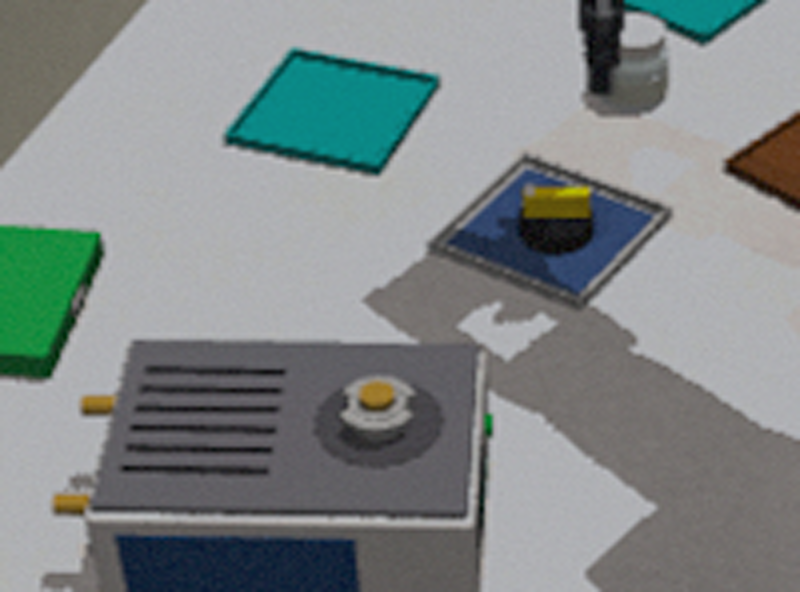

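The wrist view shows the cap upright, handle up, inside the steel tray at (335,178), jar untouched at right. The side view shows the open neck at (377,400), the cap standing in the tray at (557,220), and the gripper clear of everything. I'll hand in after a check on the bottle and a brief settle.

```bash
python3 -m jog '[{"x":0,"y":0,"z":0,"yaw":0,"gripper":60},{"x":0,"y":0,"z":0,"yaw":0,"gripper":60},{"x":0,"y":0,"z":0,"yaw":0,"gripper":60}]' >/dev/null
python3 st.py;python3 - <<'E'
from h import *
im=ctrl.capture("side");KV=cam("side")
for t,z in (("reagent",0),("jar",0),("cap",.003)):
    for l in ctrl.landmark_of("side",t)[:1]: print(t,ray(l["xy"],z,KV).round(3))
print(ctrl.finish_job())
E
```

```text
t 30.73 mm [ 464.06 -169.94  197.45] bar yaw 18.88 tilt [-0.0013  0.0005] F [ 0.2  0.3 -0.1] M [ 0.007 -0.002  0.026] w 59.9 j6 0.0
reagent [0.508 0.442 0.   ]
cap [ 0.501 -0.188  0.003]
the job is handed in; nothing more can be done
None
```

The cap is off the tank and standing on its skirt, handle up, in the steel tray. The job was handed in at about 31 s.

- **First stop:** turning unpressed in steps of about 1 degree, I felt the stop at roughly 27 degrees. I held it there for about 1 s at 0.33 N m (peak reading 0.42, limit about 0.8), then eased back.
- **Release:** I pressed the cap down 5.5 mm with about 14 N and turned it on to about 76 degrees with no noticeable resistance. It came off when I let it rise and lifted.
- **Went wrong:** while lifting, the cap tilted about 20 degrees in the jaws and slid along the bar. I only noticed once it was nearly off.
- **How I mended it:** in the tray I let its low edge touch, then lowered along an arc with a 20 N grip until it sat flat. The largest force there was about 24 N. After opening, the fingertips rested on the disc with about 5 N before I raised them.

**Last checks:**
- The wrist and side pictures showed the cap upright inside the tray, the neck open, and the gripper clear with no load.
- The bottle was found about 6 mm from its first side-camera estimate. I take that as detector error, since the arm never went near it.
- The jar was not detected in the final check. It looked upright and in place in the last pictures, and I did not measure it again.

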